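# Clear the tea turntable into a row on the cup shelf

### The job

Clear the tea turntable onto the cup shelf. First, before anything goes on the shelf, slide the loose extension section up flush against the open end of the fixed part, in line with it, so that the gap is closed; then stand every cup from the turntable upright, side by side in one straight row along the middle of the shelf, starting against the end stop and closed up so that each touches its neighbour or very nearly, with the glass jar standing last, next to the last cup. If something gets knocked out of place put it right, and leave the little dish standing between turntable and shelf where it is.

Things in the scene. Friction and masses are not known exactly. Their poses are not given: they have to be found in the camera images.
- cup1: white melamine tea cup, 56 mm outer diameter (straight sides from 20 to 52 mm up), foot 48 mm, 52 mm high, stands mouth up on the turntable's platter among the others (flat platter, top 28 mm above the worktop); origin at the centre of its underside, z up; may be absent
- cup2: white melamine tea cup, 56 mm outer diameter (straight sides from 20 to 52 mm up), foot 48 mm, 52 mm high, stands mouth up on the turntable's platter among the others (flat platter, top 28 mm above the worktop); origin at the centre of its underside, z up; may be absent
- cup3: white melamine tea cup, 56 mm outer diameter (straight sides from 20 to 52 mm up), foot 48 mm, 52 mm high, stands mouth up on the turntable's platter among the others (flat platter, top 28 mm above the worktop); origin at the centre of its underside, z up; may be absent
- cup4: white melamine tea cup, 56 mm outer diameter (straight sides from 20 to 52 mm up), foot 48 mm, 52 mm high, stands mouth up on the turntable's platter among the others (flat platter, top 28 mm above the worktop); origin at the centre of its underside, z up; may be absent
- cup5: white melamine tea cup, 56 mm outer diameter (straight sides from 20 to 52 mm up), foot 48 mm, 52 mm high, stands mouth up on the turntable's platter among the others (flat platter, top 28 mm above the worktop); origin at the centre of its underside, z up; may be absent
- jar: small glass jar with a metal lid, 56 mm in diameter and 56 mm high, standing somewhere on the turntable among the cups; origin at the centre of its underside, z up
- shelf: fixed part of the low metal cup shelf, on the worktop: a deck 140 mm deep (its x) and 40 mm high, 168 mm long, with an upright end stop 45 mm higher than the deck and 10 mm thick at one end. Origin on the worktop below the inner face of the stop, half way through the depth; y runs along the row, from the stop (y = 0) to the open end (y = 168 mm); z up, deck at z = 40 mm
- section: loose extension section of the same shelf, 0.7 kg, standing on the worktop beyond the shelf's open end with a gap: same deck (140 mm deep, 40 mm high), with an upright end panel 10 mm thick reaching 45 mm above the deck at its far end; origin on the worktop below its open edge, half way through the depth; y runs away from the shelf, the panel lies at y = 205 to 215 mm; z up
- turntable: base of the round plastic turntable; origin at its centre on the worktop. The platter, 165 mm in radius, flat, top at 28 mm, turns freely
- saucer: small blue-glazed dipping dish, 62 mm across, 12 mm high, on the worktop between turntable and shelf; not to be disturbed

How it is judged:
By the outcome, as a careful person would: the job done as asked, in the order asked, and still so for the second after the job is handed in, with the robot touching nothing.
Of cup1, cup2, cup3, cup4, cup5 only 3 to 5 are there at a start; the rules pass over those that are not, and their reading is None.
At some moment in a run one of cup1, cup2, cup3, cup4, cup5, jar, section may be knocked a few centimetres aside while the robot is not near it.
It also fails if it takes over 210 s, if anything falls off the work surface, if the arm or the gripper's body presses on something with over 40 N, if the wrist force passes 120 N, or if a joint passes its speed limit or range.

### The arm

A 7-joint arm with a two-finger parallel gripper is mounted at the origin on the work surface. World frame = base frame: x ahead of the robot, y to its left, z up, the work surface at z = 0. Lengths are in m, angles in rad, forces in N, time in s.
With the tool pointing down it reaches from about 0.4 to 0.85 m from the base axis. Payload 4.5 kg.
Tool frame: the origin (TCP) lies at the very end of the fingers, on their centre line; the grasp point (between the pads) lies 19 mm behind it; z points along the fingers, y is the line along which they close (so a half turn about z gives the same grasp; the last joint's range is limited). The gripper opens to 88 mm and grips with 3 to 60 N. Pads are 18 mm wide; open, the fingers measure 123 mm over their backs; the gripper's body (75 mm by 187 mm) begins 45 mm behind the grasp point.
Start: joints at [1.265, 0.689, -0.195, 1.565, 0.157, 0.902, -0.215], TCP at [0.208, -0.589, 0.239] pointing down, gripper open.
Joint ranges: [-3.01, 3.01], [-0.46, 2.08], [-1.47, 1.51], [0.13, 2.56], [-1, 4.14], [0.04, 2.09], [-2.66, 2.66]. Speed limits (rad/s): [2.57, 2.57, 3.14, 3.14, 3.14, 3.14, 3.14].

### API

Orientations are given as a unit quaternion [x, y, z, w].
In Python, from plant import r gives the robot as it stands. The module is installed in compiled form; this text tells all that it offers.
- The arm moves only by the shell command python3 -m pendant 'ROWS' [FORCE]. ROWS is JSON, one flat list of numbers, 7 for each row, row after row: the opening, from 0 (shut) to 1 (fully open), then the shift along the tool's x, y, z scaled (see below), then the turn, a rotation vector about the tool's x, y, z scaled (see below). A call has 1 to 12 rows; each row is the pose to reach, as a shift and turn from the pose commanded when the call began, along the tool's axes at that moment; what a row does not reach only later rows make up. The controller multiplies each number of a shift by 0.15 m and each number of a turn by pi/2 rad. A row lasts 1/10 s, in which the tool goes at most 50 mm and 8.59 degrees, less where a joint would pass 70% of its speed; a pose out of reach is approached as far as the arm can. A call with a number of a shift or a turn outside -1 to 1 is refused whole. A call with a gripper value outside its range is refused whole. The fingers move at their own pace and stop on an object; FORCE is the grip in N (left out, the last holds). Time passes only in rows, so rows that repeat a pose let the fingers close. It gives the time, the measured TCP pose, the force, the opening and the grip force at its end, in the units of the state.
- r.get_state(): the state, without advancing time (a new reading comes with each control period).
- r.snapshot(name): name is "scene" or "top" or "wrist"; returns a dict with "img" (384x512x3 uint8, red, green, blue), "mtx" (3x3 intrinsics, pixels), "cam_to_world" (4x4, takes a point from camera to world coordinates). Camera axes: x right, y up, looking along -z (the intrinsics and any distortion apply to the point x, -y, -z); pixel columns grow to the right and rows downward; lengths in m; the calibration is good to about 2 mm. A picture is of the moment at which its call begins. There is no depth.
- r.finish_job(): hands the job in; it is judged then, once.
The state is a dict: "clock": time; "q": joint angles; "qd": joint speeds; "joint_torque": joint torques, N m; "tool_pos": TCP position; "eef_rot": TCP orientation; "contact_force": force on the tool from outside, world axes, zero at the start; "moment": the same for the moment, N m; "opening": opening from 0.0 (shut) to 1.0 (fully open); "finger_force": force on a finger pad.
Only numpy, scipy, OpenCV 4.12 (cv2) and the standard library are available. Lean on these libraries where they do the work, as an engineer would, in place of code of your own. Each camera call takes 0.05 s, during which the arm holds its last target. There are 200 camera calls.

## Working session

There is one attempt and no reset: what is moved stays moved. The work goes in short steps, Python scripts to look and compute and a shell command to move; the robot and the scene stay as the last step left them, time stands still between calls to the robot, and variables do not carry over. Pictures are saved under pics/ and viewed, at most 14 in all, crops included, and the job is handed in when it is done.

```bash
mkdir -p pics
python3 - <<'E'
from plant import r
import cv2,numpy as np
s=r.get_state();print({k:np.round(v,3) for k,v in s.items()})
for n in("scene","top","wrist"):
    d=r.snapshot(n);cv2.imwrite(f'pics/{n}0.png',d['img'][:,:,::-1]);np.savez(f'{n}0.npz',**d)
    print(n,np.round(d['mtx'],1).tolist(),np.round(d['cam_to_world'],3).tolist(),d.keys())
a=cv2.imread('pics/scene0.png');b=cv2.imread('pics/top0.png')
E
```

```text
{'clock': np.float64(0.0), 'q': array([ 1.265,  0.69 , -0.195,  1.566,  0.157,  0.903, -0.215]), 'qd': array([ 0., -0.,  0., -0.,  0.,  0., -0.]), 'joint_torque': array([-2.0000e-03, -5.2756e+01, -1.2670e+00, -1.5343e+01, -5.3000e-02,
        7.0000e-03,  0.0000e+00]), 'tool_pos': array([ 0.208, -0.589,  0.238]), 'eef_rot': array([ 0.986,  0.169, -0.   , -0.001]), 'contact_force': array([-0.35 , -0.227,  0.947]), 'moment': array([ 0.04 , -0.002, -0.039]), 'finger_force': np.float64(0.0), 'opening': np.float64(0.999)}
scene [[391.8, 0.0, 256.3], [0.0, 391.8, 191.5], [0.0, 0.0, 1.0]] [[0.325, -0.738, 0.591, 0.971], [0.946, 0.264, -0.191, -0.261], [-0.015, 0.621, 0.784, 0.672], [0.0, 0.0, 0.0, 1.0]] dict_keys(['img', 'mtx', 'cam_to_world'])
top [[350.4, 0.0, 255.7], [0.0, 350.4, 187.5], [0.0, 0.0, 1.0]] [[0.014, 0.984, -0.179, 0.383], [-1.0, 0.012, -0.014, -0.125], [-0.011, 0.179, 0.984, 0.832], [0.0, 0.0, 0.0, 1.0]] dict_keys(['img', 'mtx', 'cam_to_world'])
wrist [[270.4, 0.0, 254.9], [0.0, 270.4, 192.4], [0.0, 0.0, 1.0]] [[0.334, 0.9, 0.282, 0.282], [-0.943, 0.319, 0.098, -0.562], [-0.001, -0.298, 0.954, 0.384], [0.0, 0.0, 0.0, 1.0]] dict_keys(['img', 'mtx', 'cam_to_world'])
```

View pics/top0.png

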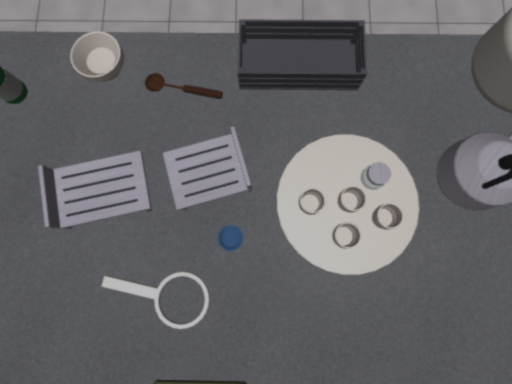

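View pics/scene0.png

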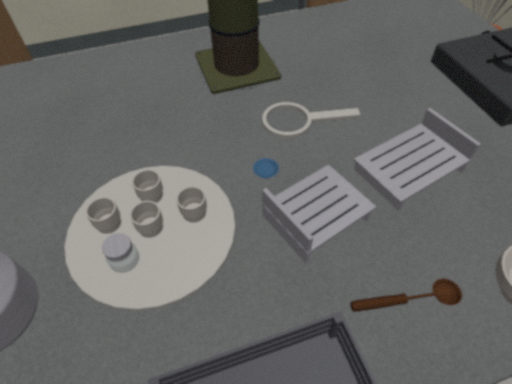

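```bash
cat > h.py <<'E'
import numpy as np,cv2
from scipy.spatial.transform import Rotation as R
def cast(d,uv,z):
    uv=np.atleast_2d(uv).astype(float);K=d['mtx'];T=d['cam_to_world']
    p=np.c_[(uv[:,0]-K[0,2])/K[0,0],-(uv[:,1]-K[1,2])/K[1,1],-np.ones(len(uv))]@T[:3,:3].T
    z=np.broadcast_to(z,len(uv));return T[:3,3]+p*((z-T[2,3])/p[:,2])[:,None]
def proj(d,P):
    K=d['mtx'];T=d['cam_to_world'];p=(np.atleast_2d(P)-T[:3,3])@T[:3,:3]
    return np.c_[K[0,0]*p[:,0]/-p[:,2]+K[0,2],-K[1,1]*p[:,1]/-p[:,2]+K[1,2]]
E
python3 - <<'E'
from h import *
d=dict(np.load('top0.npz'));im=d['img'][:,:,::-1]
c=cv2.resize(im[115:245,30:260],None,fx=3.4,fy=3.4,interpolation=cv2.INTER_CUBIC)
e=cv2.resize(im[130:280,270:425],None,fx=3,fy=3,interpolation=cv2.INTER_CUBIC)
cv2.imwrite('pics/c1.png',c);cv2.imwrite('pics/c2.png',e)
E
```

```text
(no output)
```

View pics/c1.png

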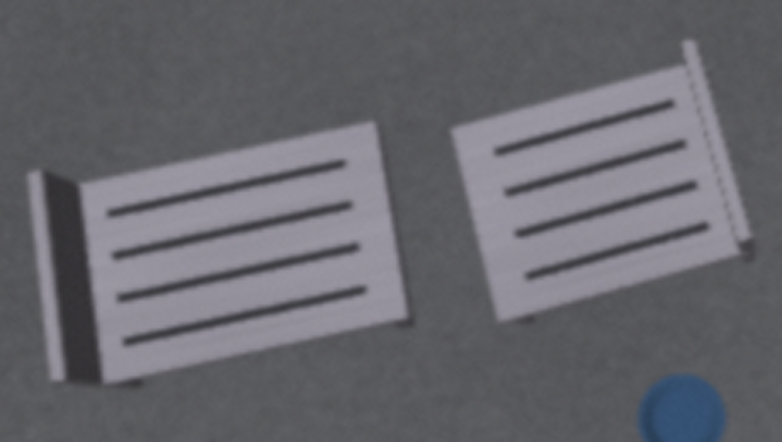

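View pics/c2.png

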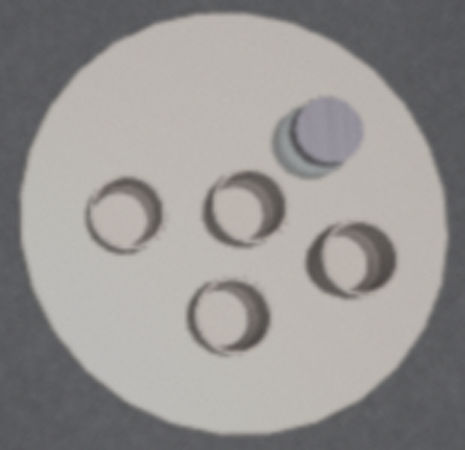

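```bash
cat >> h.py <<'E'
def fit(L,W):
    L=np.array(L,float);W=np.array(W)[:,:2];a=L.mean(0);b=W.mean(0);H=(L-a).T@(W-b)
    th=np.arctan2(H[0,1]-H[1,0],H[0,0]+H[1,1]);c,s=np.cos(th),np.sin(th);M=np.array([[c,-s],[s,c]])
    o=b-M@a;return o,th,(L@M.T+o-W)*1000
E
python3 - <<'E'
from h import *
d=dict(np.load('top0.npz'))
def c1(p):return np.c_[30+(np.array(p)[:,0]+.5)/3.4-.5,115+(np.array(p)[:,1]+.5)/3.4-.5]
def c2(p):return np.c_[270+(np.array(p)[:,0]+.5)/3-.5,130+(np.array(p)[:,1]+.5)/3-.5]
# shelf: +y local ~ world +y; local x ~ world x (image up)
S=cast(d,c1([(452,129),(498,321),(743,257),(686,65)]),.04)
o,t,e=fit([(.07,.168),(-.07,.168),(-.07,0),(.07,0)],S);print('shelf',o,np.degrees(t),e.round(1).tolist())
S=cast(d,c1([(375,122),(408,320),(102,383),(80,184)]),.04)
o,t,e=fit([(.07,0),(-.07,0),(-.07,.205),(.07,.205)],S);print('section',o,np.degrees(t),e.round(1).tolist())
print('cups',cast(d,c2([(124,214),(245,208),(351,260),(228,317)]),.08).round(4).tolist())
print('jar',cast(d,c2([(327,131)]),.084).round(4).tolist())
print('tt',cast(d,c2([(234,222)]),.028).round(4).tolist(), 'dish',cast(d,c1([(682,415)]),.012).round(3))
E
```

```text
shelf [ 0.58824861 -0.07554544] 16.39720358137601 [[0.4, -0.1], [-1.2, -0.5], [0.8, 1.6], [0.0, -0.9]]
section [0.54344497 0.14356867] 12.846350576008103 [[-0.3, -0.1], [0.4, 1.1], [-0.5, -0.6], [0.4, -0.4]]
cups [[0.4914, -0.2346, 0.08], [0.4968, -0.3216, 0.08], [0.4603, -0.3956, 0.08], [0.4188, -0.3069, 0.08]]
jar [[0.5534, -0.3818, 0.084]]
tt [[0.4937, -0.3264, 0.028]] dish [[ 0.415 -0.056  0.012]]
```

```bash
cat >> h.py <<'E'
def st():
    from plant import r
    return r.get_state()
def go(*targets):
    """targets (x,y,z,yaw_deg): print successive shifts in tool units and turn units"""
    s=st();p=np.array(s['tool_pos']);x=R.from_quat(s['eef_rot']).as_matrix()[:,0];yaw=np.degrees(np.arctan2(x[1],x[0]))
    print('t',round(float(s['clock']),2),'pos',p.round(4),'yaw',round(yaw,2),'open',round(float(s['opening']),3),'F',np.round(s['contact_force'],1),'ff',round(float(s['finger_force']),1))
    M=R.from_quat(s['eef_rot']).as_matrix(); tilt=np.degrees(np.arccos(-M[2,2]))
    if tilt>.3: print('tilt',tilt,M[:,2])
    for t in targets:
        c,sn=np.cos(np.radians(yaw)),np.sin(np.radians(yaw));w=np.array(t[:3])-p
        sh=np.array([c*w[0]+sn*w[1],sn*w[0]-c*w[1],-w[2]])/.15
        y=t[3] if len(t)>3 else yaw
        print('->',np.round(t,4),'shift',sh.round(3).tolist(),'turnz',round(-(y-yaw)/90,4));p=np.array(t[:3]);yaw=y
E
python3 -m pendant '[1,1,0,-0.2,0,0,0.0736, 1,1,0,-0.2,0,0,0.0736, 1,1,0,-0.2,0,0,0.0736, 1,1,0,-0.2,0,0,0.0736,1,1,0,-0.2,0,0,0.0736]'
python3 -c "
from h import *
go((.42,-.4,.24),(.58,-.1,.24),(.4967,.3483,.16,12.85),(.4967,.3483,.058,12.85))"
```

```text
clock: 0.65
tool_pos: [0.3516, -0.5381, 0.2686]
eef_rot: [0.994, 0.114, 0.0, -0.0]
contact_force: [-0.3, 0.0, -0.6]
opening: 1.002
finger_force: 0.0
t 0.65 pos [ 0.3516 -0.5381  0.2686] yaw 13.07 open 1.002 F [-0.3  0.  -0.6] ff 0.0
-> [ 0.42 -0.4   0.24] shift [0.652, -0.794, 0.191] turnz -0.0
-> [ 0.58 -0.1   0.24] shift [1.491, -1.707, -0.0] turnz -0.0
-> [ 0.4967  0.3483  0.16   12.85  ] shift [0.135, -3.037, 0.533] turnz 0.0025
-> [ 0.4967  0.3483  0.058  12.85  ] shift [0.0, 0.0, 0.68] turnz -0.0
```

```bash
python3 -m pendant '[1,0.9,-1,0,0,0,0,1,0.9,-1,0,0,0,0,1,0.9,-1,0,0,0,0,1,0.9,-1,0,0,0,0,1,0.9,-1,0,0,0,0]' >/dev/null
python3 -m pendant '[1,1,-1,0,0,0,0,1,1,-1,0,0,0,0,1,1,-1,0,0,0,0,1,1,-1,0,0,0,0,1,1,-1,0,0,0,0]' >/dev/null
python3 -m pendant '[1,0.4,-1,0,0,0,0,1,0.4,-1,0,0,0,0,1,0.4,-1,0,0,0,0,1,0.4,-1,0,0,0,0,1,0.4,-1,0,0,0,0]' >/dev/null
python3 -m pendant '[1,0,-1,0,0,0,0,1,0,-1,0,0,0,0,1,0,-1,0,0,0,0,1,0,-1,0,0,0,0,1,0,-1,0,0,0,0]'
python3 - <<'E'
from h import *
from plant import r
d=r.snapshot('wrist');np.savez('w1.npz',**d);cv2.imwrite('pics/w1.png',d['img'][:,:,::-1])
go((.4967,.3483,.18,12.85),(.4967,.3483,.058,12.85))
E
```

```text
clock: 2.65
tool_pos: [0.553, 0.1195, 0.2686]
eef_rot: [0.994, 0.111, -0.0, 0.001]
contact_force: [0.6, -1.0, -0.2]
opening: 0.999
finger_force: 0.0
t 2.7 pos [0.5533 0.1181 0.2685] yaw 12.57 open 1.0 F [ 0.2 -0.2 -0.4] ff 0.0
-> [ 0.4967  0.3483  0.18   12.85  ] shift [-0.035, -1.58, 0.59] turnz -0.0031
-> [ 0.4967  0.3483  0.058  12.85  ] shift [0.0, 0.0, 0.813] turnz -0.0
```

View pics/w1.png

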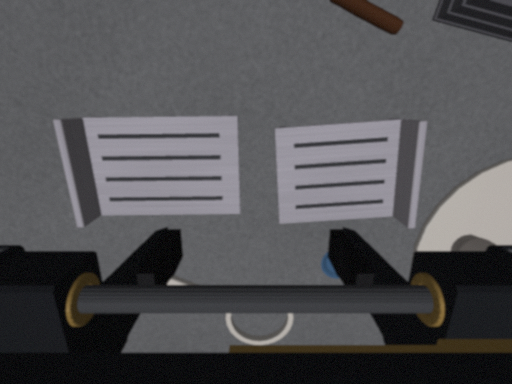

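Run:
```python
from h import *
d=dict(np.load('w1.npz'));g=cv2.cvtColor(d['img'],cv2.COLOR_RGB2GRAY)
c=np.array([(239,116),(240,213),(276,128),(279,222)],np.float32).reshape(-1,1,2)
c=cv2.cornerSubPix(g,c,(5,5),(-1,-1),(3,50,.01)).reshape(-1,2);print(c)
W=cast(d,c,.04);print(W.round(4).tolist(),np.linalg.norm(W[0]-W[1]),np.linalg.norm(W[2]-W[3]))
for a,b in((0,1),(2,3)):
    v=W[a]-W[b];print('mid',(W[a]+W[b])[:2]/2,np.degrees(np.arctan2(v[1],v[0])))
# long edges direction
for n,p,q in(('sec top',(100,119),(225,116)),('sec bot',(110,216),(228,214)),('sh top',(290,128),(380,122)),('sh bot',(290,222),(385,217))):
    P=[]
    for t in np.linspace(0,1,25):
        u=p[0]+(q[0]-p[0])*t;v=p[1]+(q[1]-p[1])*t
        col=cv2.getRectSubPix(g,(1,13),(float(u),float(v))).astype(float).ravel();gr=np.abs(np.diff(col));gr[gr<8]=0
        if gr.sum()>0:P.append((u,v-5.5+(gr*np.arange(12)).sum()/gr.sum()))
    w=cast(d,P,.04);vx=cv2.fitLine(w[:,:2].astype(np.float32),cv2.DIST_HUBER,0,.01,.01).ravel()
    print(n,np.degrees(np.arctan2(-vx[0],vx[1]))%180,w.mean(0).round(4))
```

```text
[[236.71268 115.57379]
 [239.5194  213.33011]
 [274.90204 127.90299]
 [279.07205 223.25346]]
[[0.614, 0.1584, 0.04], [0.4778, 0.1262, 0.04], [0.6097, 0.1049, 0.04], [0.4751, 0.0648, 0.04]] 0.13999786982791398 0.1403876794810062
mid [0.54587672 0.14231726] 13.30757364514369
mid [0.54239345 0.08483609] 16.580603213921897
sec top 13.253174 [0.5913 0.2547 0.04  ]
sec bot 13.565201 [0.4531 0.2283 0.04  ]
sh top 16.563461 [0.6329 0.0273 0.04  ]
sh bot 16.84729 [ 0.5002 -0.0192  0.04  ]
```

```bash
python3 -m pendant '[1,0,-0.8,0.3,0,0,-0.009,1,0,-0.8,0.3,0,0,-0.009,1,0,-0.8,0.3,0,0,-0.009,1,0,-0.8,0.3,0,0,-0.009]' >/dev/null
python3 -m pendant '[1,-0.02,-0.78,0.3,0,0,0,1,-0.02,-0.78,0.3,0,0,0,1,-0.02,-0.78,0.3,0,0,0,1,-0.02,-0.78,0.3,0,0,0,1,-0.02,-0.78,0.3,0,0,0]' >/dev/null
python3 -c "
from h import *
go((.4972,.3466,.10,13.4),(.4972,.3466,.05,13.4))"
```

```text
t 3.6 pos [0.4979 0.3486 0.1787] yaw 13.4 open 0.994 F [0.6 0.4 0.2] ff 0.0
-> [ 0.4972  0.3466  0.1    13.4   ] shift [-0.008, 0.012, 0.524] turnz 0.0
-> [ 0.4972  0.3466  0.05   13.4   ] shift [0.0, 0.0, 0.333] turnz -0.0
```

```bash
python3 -m pendant '[1,-0.008,0.012,0.4,0,0,0,1,-0.008,0.012,0.6,0,0,0,1,-0.008,0.012,0.8,0,0,0,1,-0.008,0.012,0.855,0,0,0,1,-0.008,0.012,0.855,0,0,0,1,-0.008,0.012,0.855,0,0,0]' 
python3 -m pendant '[0,0,0,0,0,0,0,0,0,0,0,0,0,0,0,0,0,0,0,0,0,0,0,0,0,0,0,0,0,0,0,0,0,0,0,0,0,0,0,0,0,0,0,0,0,0,0,0,0,0,0,0,0,0,0,0]' 20
python3 -c "
from h import *
go((.4825,.2900,.05,16.6),(.4819,.2862,.05,16.6))"
```

```text
clock: 4.2
tool_pos: [0.4968, 0.3496, 0.0522]
eef_rot: [0.993, 0.118, 0.001, -0.0]
contact_force: [0.2, 0.3, 0.7]
opening: 1.001
finger_force: 0.0
clock: 5.0
tool_pos: [0.4947, 0.3503, 0.0504]
eef_rot: [0.993, 0.119, -0.0, 0.0]
contact_force: [-0.2, -0.2, 0.1]
opening: 0.295
finger_force: 0.0
t 5.0 pos [0.4947 0.3503 0.0504] yaw 13.66 open 0.295 F [-0.2 -0.2  0.1] ff 0.0
-> [ 0.4825  0.29    0.05   16.6   ] shift [-0.174, 0.372, 0.003] turnz -0.0327
-> [ 0.4819  0.2862  0.05   16.6   ] shift [-0.011, 0.023, -0.0] turnz -0.0
```

```bash
python3 -m pendant '[0,0,0,0,0,0,0,0,0,0,0,0,0,0,0,0,0,0,0,0,0,0,0,0,0,0,0,0,0,0,0,0,0,0,0,0,0,0,0,0,0,0]' 20
python3 -c "
from h import *
go((.4825,.2900,.05,16.6),(.4819,.2862,.05,16.6))"
```

```text
clock: 5.6
tool_pos: [0.4954, 0.347, 0.0503]
eef_rot: [0.993, 0.118, -0.0, 0.002]
contact_force: [0.5, -4.5, 2.4]
opening: 0.112
finger_force: 20.0
t 5.6 pos [0.4954 0.347  0.0503] yaw 13.52 open 0.112 F [ 0.5 -4.5  2.4] ff 20.0
-> [ 0.4825  0.29    0.05   16.6   ] shift [-0.173, 0.349, 0.002] turnz -0.0342
-> [ 0.4819  0.2862  0.05   16.6   ] shift [-0.011, 0.023, -0.0] turnz -0.0
```

```bash
python3 -m pendant '[0,-0.03,0.06,0,0,0,-0.006,0,-0.06,0.12,0,0,0,-0.012,0,-0.09,0.18,0,0,0,-0.018,0,-0.12,0.24,0,0,0,-0.024,0,-0.15,0.3,0,0,0,-0.03,0,-0.18,0.36,0,0,0,-0.034,0,-0.18,0.36,0,0,0,-0.034,0,-0.18,0.36,0,0,0,-0.034]' 40
python3 - <<'E'
from h import *
from plant import r
d=r.snapshot('top');np.savez('t1.npz',**d);e=r.snapshot('wrist');np.savez('w2.npz',**e)
go((.4803,.2857,.05,16.6))
a=cv2.resize(d['img'][110:250,20:270,::-1],None,fx=3,fy=3,interpolation=cv2.INTER_CUBIC)
cv2.imwrite('pics/t1.png',a);
E
```

```text
clock: 6.4
tool_pos: [0.4812, 0.2887, 0.0503]
eef_rot: [0.99, 0.144, -0.001, 0.002]
contact_force: [0.4, -4.9, -0.9]
opening: 0.11
finger_force: 40.0
t 6.5 pos [0.4814 0.2895 0.0503] yaw 16.61 open 0.108 F [ 0.7 -3.8 -2.4] ff 40.0
-> [ 0.4803  0.2857  0.05   16.6   ] shift [-0.014, 0.022, 0.002] turnz 0.0001
```

View pics/t1.png

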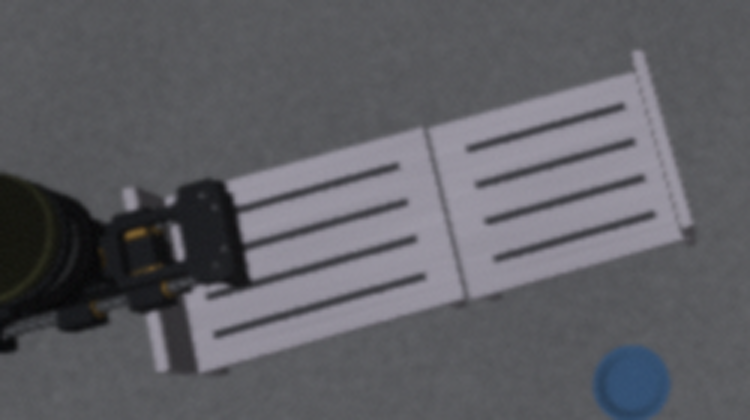

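```bash
python3 -m pendant '[0,0,0.01,0,0,0,0,0,0,0.02,0,0,0,0,0,0,0.03,0,0,0,0,0,0,0.04,0,0,0,0,0,0,0.05,0,0,0,0,0,0,0.05,0,0,0,0,0,0,0.05,0,0,0,0]' 40
python3 - <<'E'
from h import *
from plant import r
d=r.snapshot('top');np.savez('t2.npz',**d)
go((.4803,.2857,.05,16.6))
a=cv2.resize(d['img'][140:220,130:230,::-1],None,fx=7,fy=7,interpolation=cv2.INTER_CUBIC)
cv2.imwrite('pics/t2.png',a);
E
```

```text
clock: 7.2
tool_pos: [0.4831, 0.2859, 0.0505]
eef_rot: [0.989, 0.146, 0.0, -0.001]
contact_force: [-2.2, 5.1, -4.4]
opening: 0.106
finger_force: 40.0
t 7.25 pos [0.4832 0.286  0.0505] yaw 16.79 open 0.107 F [-2.1  5.1 -3.3] ff 40.0
-> [ 0.4803  0.2857  0.05   16.6   ] shift [-0.019, -0.004, 0.004] turnz 0.0021
```

View pics/t2.png

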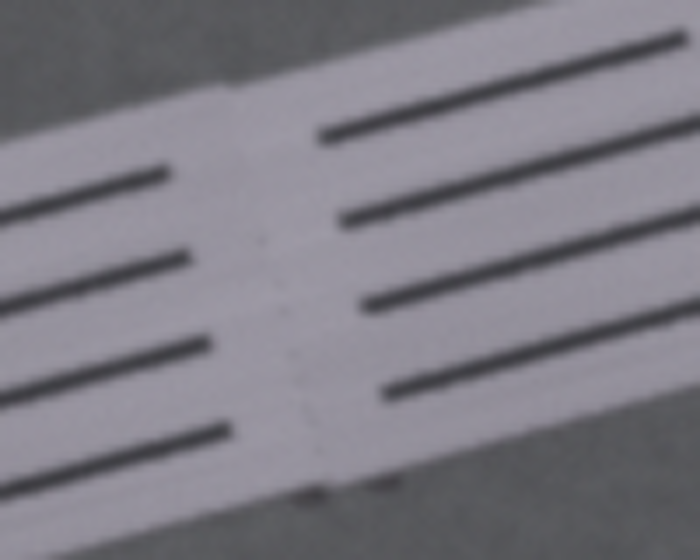

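```bash
python3 -m pendant '[0,0,-0.03,0,0,0,0,0,-0.008,-0.03,0,0,0,0,0,-0.016,-0.03,0,0,0,0,0,-0.016,-0.02,0,0,0,0,0,-0.016,-0.01,0,0,0,0,0,-0.016,0.0,0,0,0,0,0,-0.016,0.01,0,0,0,0,0,-0.016,0.01,0,0,0,0,0,-0.016,0.01,0,0,0,0]' 40
python3 - <<'E'
from h import *
from plant import r
d=r.snapshot('top');np.savez('t3.npz',**d)
go((.4803,.2857,.05,16.6))
g=cv2.cvtColor(d['img'],cv2.COLOR_RGB2GRAY)
# edges of both sides: measure deck edges in columns, split section/shelf
def edge(cols,v0,sl,u0):
    P=[]
    for u in cols:
        v=v0+sl*(u-u0);c=cv2.getRectSubPix(g,(1,9),(float(u),float(v))).astype(float).ravel();gr=np.abs(np.diff(c));gr[gr<6]=0
        if gr.sum():P.append((u,v-3.5+(gr*np.arange(8)).sum()/gr.sum()))
    return cast(d,P,.04)[:,:2]
a=np.radians(16.6);X=np.array([np.cos(a),np.sin(a)]);Y=np.array([-X[1],X[0]]);o=np.array([.5895,-.076])
for n,cols,v0,u0 in(('sec up',range(138,160),152.5,163),('sh up',range(168,222),152.5,163),('sec lo',range(125,172),210,176),('sh lo',range(190,235),210,176)):
    w=edge(cols,v0,-.275,u0)-o;k=np.polyfit(w@Y,w@X,1);print(n,'x at seam',k@[.168,1],'slope deg',np.degrees(k[0]),len(w))
E
```

```text
clock: 8.15
tool_pos: [0.4818, 0.2854, 0.0509]
eef_rot: [0.989, 0.146, 0.001, -0.002]
contact_force: [0.1, 6.8, -3.9]
opening: 0.11
finger_force: 40.0
t 8.2 pos [0.4818 0.2854 0.0509] yaw 16.8 open 0.113 F [-0.4  6.4 -2.4] ff 40.0
-> [ 0.4803  0.2857  0.05   16.6   ] shift [-0.009, -0.005, 0.006] turnz 0.0023
sec up x at seam 0.07216308315462336 slope deg -0.1156480562934018 22
sh up x at seam 0.07027351890508587 slope deg -0.08134285298941371 54
sec lo x at seam -0.06790002096104343 slope deg 0.05385548291335544 47
sh lo x at seam -0.06978899168843243 slope deg -0.23848888941871263 45
```

```bash
python3 -m pendant '[0,0,-0.04,0,0,0,0,0,-0.01,-0.04,0,0,0,0,0,-0.02,-0.04,0,0,0,0,0,-0.02,-0.03,0,0,0,0,0,-0.015,-0.02,0,0,0,0,0,-0.015,-0.01,0,0,0,0,0,-0.015,0.0,0,0,0,0,0,-0.015,0.01,0,0,0,0,0,-0.015,0.01,0,0,0,0]' 40
python3 -m pendant '[0.25,0,0,0,0,0,0,0.25,0,0,0,0,0,0,0.25,0,0,0,0,0,0,0.25,0,0,0,0,0,0,0.25,0,0,0,0,0,0,0.25,0,0,0,0,0,0]' 10
python3 -m pendant '[0.5,0,0,-0.2,0,0,0,0.7,0,0,-0.4,0,0,0,0.9,0,0,-0.7,0,0,0,0.9,0,0,-1,0,0,0,0.9,0,0,-1,0,0,0]'
cat >> h.py <<'E'
def seam(d):
    g=cv2.cvtColor(d['img'],cv2.COLOR_RGB2GRAY)
    def edge(cols,v0,sl,u0):
        P=[]
        for u in cols:
            v=v0+sl*(u-u0);c=cv2.getRectSubPix(g,(1,9),(float(u),float(v))).astype(float).ravel();gr=np.abs(np.diff(c));gr[gr<6]=0
            if gr.sum():P.append((u,v-3.5+(gr*np.arange(8)).sum()/gr.sum()))
        return cast(d,P,.04)[:,:2]
    for n,cols,v0,u0 in(('sec up',range(138,160),152.5,163),('sh up',range(168,222),152.5,163),('sec lo',range(125,172),210,176),('sh lo',range(190,235),210,176)):
        w=edge(cols,v0,-.275,u0)-SO;k=np.polyfit(w@SY,w@SX,1);print(n,'x at seam',(k@[.168,1]).round(4),'slope deg',np.degrees(k[0]).round(2),len(w))
SA=np.radians(16.6);SX=np.array([np.cos(SA),np.sin(SA)]);SY=np.array([-SX[1],SX[0]]);SO=np.array([.5895,-.076])
E
python3 - <<'E'
from h import *
from plant import r
d=r.snapshot('top');np.savez('t4.npz',**d)
go((.4803,.2857,.05,16.6));seam(d)
E
```

```text
clock: 9.1
tool_pos: [0.4791, 0.2846, 0.0509]
eef_rot: [0.989, 0.146, 0.001, -0.003]
contact_force: [-2.8, 9.6, -2.9]
opening: 0.11
finger_force: 40.0
clock: 9.7
tool_pos: [0.4799, 0.2797, 0.0504]
eef_rot: [0.989, 0.145, -0.0, 0.0]
contact_force: [0.5, -0.2, -0.6]
opening: 0.251
finger_force: 0.0
clock: 10.2
tool_pos: [0.483, 0.282, 0.206]
eef_rot: [0.989, 0.145, 0.005, -0.002]
contact_force: [1.4, 0.8, 0.1]
opening: 0.683
finger_force: 0.0
t 10.25 pos [0.4815 0.281  0.2033] yaw 16.69 open 0.725 F [0.1 0.4 0.5] ff 0.0
tilt 0.3691268287777785 [ 0.00544908  0.00343692 -0.99997925]
-> [ 0.4803  0.2857  0.05   16.6   ] shift [0.001, -0.032, 1.022] turnz 0.001
sec up x at seam 0.069 slope deg 0.04 22
sh up x at seam 0.0703 slope deg -0.08 54
sec lo x at seam -0.0703 slope deg -0.4 47
sh lo x at seam -0.0698 slope deg -0.26 45
```

```bash
cat >> h.py <<'E'
def cups(d,z=.08,x0=270,x1=425,y0=130,y1=280,k=4,p2=22,name=None):
    g=cv2.cvtColor(d['img'],cv2.COLOR_RGB2GRAY)[y0:y1,x0:x1]
    g=cv2.resize(g,None,fx=k,fy=k,interpolation=cv2.INTER_CUBIC);g=cv2.createCLAHE(3,(4,4)).apply(g)
    c=cv2.HoughCircles(g,cv2.HOUGH_GRADIENT,1,70,param1=80,param2=p2,minRadius=int(11*k),maxRadius=int(15*k))
    if c is None:return []
    c=c[0];uv=np.c_[x0+(c[:,0]+.5)/k-.5,y0+(c[:,1]+.5)/k-.5]
    return np.c_[cast(d,uv,z)[:,:2].round(4),(c[:,2]/k).round(1)]
E
python3 - <<'E'
from h import *
print(cups(dict(np.load('top0.npz'))));print('now',cups(dict(np.load('t4.npz'))))
s=st();print(np.round(s['q'],2))
E
```

```text
[[ 0.498      -0.3252     11.80000019]
 [ 0.4616     -0.4012     12.        ]
 [ 0.4925     -0.2362     11.80000019]
 [ 0.4174     -0.3081     12.89999962]
 [ 0.5465     -0.37       12.30000019]]
now [[ 0.4974     -0.3214     13.5       ]
 [ 0.4627     -0.4018     11.5       ]
 [ 0.4903     -0.2329     13.5       ]
 [ 0.5476     -0.37       12.60000038]
 [ 0.4189     -0.306      13.39999962]]
[-0.54  0.64 -0.11  1.82  0.11  0.68 -2.  ]
```

```bash
python3 -m pendant '[0.95,0,1,0,0,0,-0.4,0.95,0,1,0,0,0,-0.4,0.95,0,1,0,0,0,-0.4,0.95,0,1,0,0,0,-0.4,0.95,0,1,0,0,0,-0.4,0.95,0,1,0,0,0,-0.4]' >/dev/null
python3 -c "
from h import *
go((.500,-.10,.2,106.6),(.4906,-.2337,.14,106.6),(.4906,-.2337,.045,106.6))"
```

```text
t 10.85 pos [0.522  0.1374 0.1994] yaw 52.66 open 0.951 F [0.2 0.5 0.2] ff 0.0
-> [ 5.000e-01 -1.000e-01  2.000e-01  1.066e+02] shift [-1.347, 0.843, -0.004] turnz -0.5993
-> [  0.4906  -0.2337   0.14   106.6   ] shift [-0.836, -0.315, 0.4] turnz -0.0
-> [ 4.906e-01 -2.337e-01  4.500e-02  1.066e+02] shift [0.0, 0.0, 0.633] turnz -0.0
```

```bash
python3 -m pendant '[0.95,-1,0.84,0,0,0,-0.6,0.95,-1,0.84,0,0,0,-0.6,0.95,-1,0.84,0,0,0,-0.6,0.95,-1,0.84,0,0,0,-0.6,0.95,-1,0.84,0,0,0,-0.6,0.95,-1,0.84,0,0,0,-0.6,0.95,-1,0.84,0,0,0,-0.6,0.95,-1,0.84,0,0,0,-0.6]' >/dev/null
python3 -c "
from h import *
go((.4906,-.2337,.14,106.6),(.4906,-.2337,.045,106.6))"
```

```text
t 11.65 pos [ 0.5322 -0.0572  0.2   ] yaw 106.76 open 0.95 F [ 0.5  0.1 -0.7] ff 0.0
-> [  0.4906  -0.2337   0.14   106.6   ] shift [-1.046, -0.605, 0.4] turnz 0.0018
-> [ 4.906e-01 -2.337e-01  4.500e-02  1.066e+02] shift [0.0, 0.0, 0.633] turnz -0.0
```

```bash
python3 -m pendant '[0.95,-1,-0.6,0.3,0,0,0,0.95,-1,-0.6,0.3,0,0,0,0.95,-1,-0.6,0.3,0,0,0,0.95,-1,-0.6,0.3,0,0,0,0.95,-1,-0.6,0.3,0,0,0,0.95,-1,-0.6,0.3,0,0,0]' >/dev/null
python3 - <<'E'
from h import *
from plant import r
go((.4906,-.2337,.045,106.6))
E
```

```text
t 12.25 pos [ 0.4897 -0.2276  0.1552] yaw 106.65 open 0.951 F [ 0.9  0.4 -0.2] ff 0.0
-> [ 4.906e-01 -2.337e-01  4.500e-02  1.066e+02] shift [-0.041, -0.006, 0.735] turnz 0.0005
```

```bash
python3 -m pendant '[0.95,-0.041,-0.006,0.3,0,0,0,0.95,-0.041,-0.006,0.55,0,0,0,0.95,-0.041,-0.006,0.735,0,0,0,0.95,-0.041,-0.006,0.735,0,0,0,0.95,-0.041,-0.006,0.735,0,0,0,0.5,-0.041,-0.006,0.735,0,0,0,0.5,-0.041,-0.006,0.735,0,0,0,0.5,-0.041,-0.006,0.735,0,0,0,0.5,-0.041,-0.006,0.735,0,0,0,0.5,-0.041,-0.006,0.735,0,0,0,0.5,-0.041,-0.006,0.735,0,0,0,0.5,-0.041,-0.006,0.735,0,0,0]' 15
python3 -m pendant '[0.5,0,0,0,0,0,0,0.5,0,0,0,0,0,0,0.5,0,0,-0.2,0,0,0,0.5,0,0,-0.5,0,0,0,0.5,0,0,-0.8,0,0,0,0.5,0,0,-0.8,0,0,0]' 15
python3 - <<'E'
from h import *
p=lambda x,y,z:(*(SO+SX*x+SY*y),z,106.6)
go(p(0,.035,.16),p(0,.035,.062))
E
```

```text
clock: 13.45
tool_pos: [0.4909, -0.2352, 0.0461]
eef_rot: [0.597, 0.802, 0.0, 0.001]
contact_force: [-0.5, 0.1, 7.4]
opening: 0.631
finger_force: 15.0
clock: 14.05
tool_pos: [0.4935, -0.2354, 0.1703]
eef_rot: [0.597, 0.802, 0.002, 0.005]
contact_force: [1.6, 1.1, -1.0]
opening: 0.633
finger_force: 15.0
t 14.05 pos [ 0.4935 -0.2354  0.1703] yaw 106.68 open 0.633 F [ 1.6  1.1 -1. ] ff 15.0
tilt 0.5658903588423435 [ 0.0095158  -0.00264472 -0.99995123]
-> [ 5.795e-01 -4.250e-02  1.600e-01  1.066e+02] shift [1.068, 0.918, 0.069] turnz 0.0009
-> [ 5.795e-01 -4.250e-02  6.200e-02  1.066e+02] shift [0.0, 0.0, 0.653] turnz -0.0
```

```bash
python3 -m pendant '[0.5,0.3,0.2,0,0,0,0,0.5,0.6,0.5,0,0,0,0,0.5,1,0.9,0,0,0,0,0.5,1,0.92,0,0,0,0,0.5,1,0.92,0,0,0,0,0.5,1,0.92,0,0,0,0,0.5,1,0.92,0,0,0,0]' 15
python3 - <<'E'
from h import *
p=lambda x,y,z:(*(SO+SX*x+SY*y),z,106.6)
go(p(0,.035,.061))
E
```

```text
clock: 14.75
tool_pos: [0.578, -0.0535, 0.1643]
eef_rot: [0.597, 0.802, -0.002, -0.0]
contact_force: [-0.4, -1.0, 0.3]
opening: 0.63
finger_force: 15.0
t 14.75 pos [ 0.578  -0.0535  0.1643] yaw 106.63 open 0.63 F [-0.4 -1.   0.3] ff 15.0
-> [ 5.795e-01 -4.250e-02  6.100e-02  1.066e+02] shift [0.068, 0.031, 0.688] turnz 0.0003
```

```bash
python3 -m pendant '[0.5,0.068,0.031,0,0,0,0,0.5,0.068,0.031,0.2,0,0,0,0.5,0.068,0.031,0.45,0,0,0,0.5,0.068,0.031,0.65,0,0,0,0.5,0.068,0.031,0.688,0,0,0,0.5,0.068,0.031,0.688,0,0,0,0.5,0.068,0.031,0.688,0,0,0]' 15
python3 -m pendant '[0.5,-0.01,0,0,0,0,0,0.5,-0.02,0,0,0,0,0,0.5,-0.03,0,0,0,0,0,0.5,-0.04,0,0,0,0,0,0.5,-0.047,0,0,0,0,0,0.5,-0.047,0,0,0,0,0,0.5,-0.047,0,0,0,0,0]' 15
cat >> h.py <<'E'
def sh():
    s=st();p=np.array(s['tool_pos']);w=p[:2]-SO;print('shelf xyz',(w@SX).round(4),(w@SY).round(4),p[2].round(4),'Fx,Fy,Fz',np.round([s['contact_force'][:2]@SX,s['contact_force'][:2]@SY,s['contact_force'][2]],1))
P=lambda x,y,z,a=106.6:(*(SO+SX*x+SY*y),z,a)
E
python3 -c "
from h import *
sh();go(P(0,.028,.0575))"
```

```text
clock: 15.45
tool_pos: [0.5817, -0.0405, 0.0634]
eef_rot: [0.597, 0.802, 0.001, 0.001]
contact_force: [0.5, 0.6, -0.2]
opening: 0.636
finger_force: 15.0
clock: 16.15
tool_pos: [0.5826, -0.044, 0.0626]
eef_rot: [0.596, 0.803, 0.002, -0.001]
contact_force: [-2.0, 6.4, 3.2]
opening: 0.629
finger_force: 15.0
shelf xyz 0.0025 0.0327 0.0626 Fx,Fy,Fz [-0.   6.7  3.2]
t 16.15 pos [ 0.5826 -0.044   0.0626] yaw 106.85 open 0.629 F [-2.   6.4  3.2] ff 15.0
-> [ 5.815e-01 -4.920e-02  5.750e-02  1.066e+02] shift [-0.031, -0.017, 0.034] turnz 0.0028
```

```bash
python3 -m pendant '[0.5,0.01,-0.01,0.015,0,0,0,0.5,0.015,-0.017,0.025,0,0,0,0.5,0.015,-0.017,0.034,0,0,0,0.5,0.015,-0.017,0.034,0,0,0,0.8,0.015,-0.017,0.034,0,0,0,0.8,0.015,-0.017,0.034,0,0,0,0.8,0.015,-0.017,0.034,0,0,0,0.8,0.015,-0.017,0.034,0,0,0,0.8,0.015,-0.017,0.034,0,0,0]' 15
python3 -c "
from h import *
sh()"
python3 -m pendant '[0.8,0,0,-0.2,0,0,0,0.8,0,0,-0.5,0,0,0,0.8,0,0,-0.8,0,0,0,0.8,0,0,-0.8,0,0,0]' >/dev/null
python3 -m pendant '[0.8,-1,0,0,0,0,0,0.8,-1,0,0,0,0,0,0.8,-1,0,0,0,0,0,0.8,-1,0,0,0,0,0,0.8,-1,0,0,0,0,0]' >/dev/null
python3 - <<'E'
from h import *
from plant import r
d=r.snapshot('top');np.savez('t5.npz',**d);w=r.snapshot('wrist');np.savez('w5.npz',**w)
cv2.imwrite('pics/t5.png',np.hstack([d['img'][:,:,::-1],w['img'][:,:,::-1]])[:, :].copy())
cv2.imwrite('pics/t5.png',cv2.resize(cv2.imread('pics/t5.png'),(800,300),interpolation=cv2.INTER_AREA))
print(cups(d),cups(d,z=.092,x0=150,x1=270,y0=120,y1=230)); go()
E
```

```text
clock: 17.05
tool_pos: [0.5796, -0.0462, 0.0567]
eef_rot: [0.597, 0.802, -0.0, 0.0]
contact_force: [0.6, -0.3, 0.7]
opening: 0.801
finger_force: 0.0
shelf xyz -0.001 0.0314 0.0567 Fx,Fy,Fz [ 0.5 -0.5  0.7]
[[ 0.4195     -0.3061     13.19999981]
 [ 0.4963     -0.3209     13.19999981]
 [ 0.4593     -0.3883     11.39999962]] [[ 0.5832     -0.0469     13.19999981]]
t 18.05 pos [ 0.6225 -0.1877  0.1765] yaw 106.83 open 0.801 F [-0.7  0.6  0.9] ff 0.0
```

View pics/t5.png

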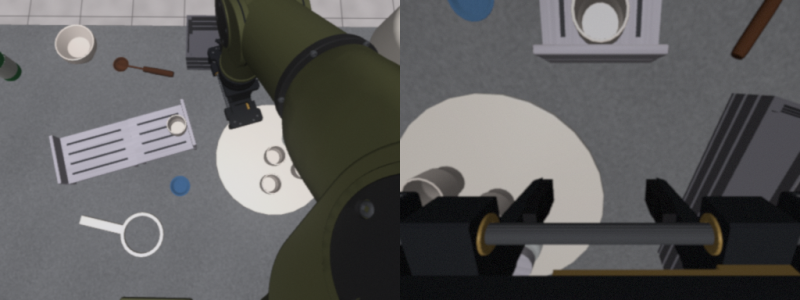

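```bash
sed -i 's/minRadius=int(11\*k),maxRadius=int(15\*k)/minRadius=int(12.6*k),maxRadius=int(14*k)/' h.py
python3 - <<'E'
from h import *
for n in('top0','t4'):print(cups(dict(np.load(n+'.npz')),p2=14))
go((.4603,-.397,.14,106.6),(.4603,-.397,.045,106.6))
E
```

```text
[[ 0.4903     -0.2324     13.30000019]
 [ 0.42       -0.3066     13.60000038]
 [ 0.4963     -0.3203     13.80000019]
 [ 0.4605     -0.3969     13.80000019]
 [ 0.5488     -0.3701     13.        ]]
[[ 0.4179     -0.306      13.80000019]
 [ 0.4897     -0.2324     13.30000019]
 [ 0.4974     -0.3214     13.30000019]
 [ 0.46       -0.4001     13.        ]
 [ 0.5477     -0.3705     12.80000019]]
t 18.05 pos [ 0.6225 -0.1877  0.1765] yaw 106.83 open 0.801 F [-0.7  0.6  0.9] ff 0.0
-> [  0.4603  -0.397    0.14   106.6   ] shift [-1.022, -1.439, 0.243] turnz 0.0025
-> [ 4.603e-01 -3.970e-01  4.500e-02  1.066e+02] shift [0.0, 0.0, 0.633] turnz -0.0
```

```bash
python3 -m pendant '[0.8,-0.5,-0.7,0,0,0,0,0.8,-0.5,-0.7,0,0,0,0,0.8,-0.5,-0.7,0,0,0,0,0.8,-0.5,-0.7,0,0,0,0]' >/dev/null
python3 -m pendant '[0.8,-0.5,-0.7,0.2,0,0,0,0.8,-0.5,-0.7,0.2,0,0,0,0.8,-0.5,-0.7,0.2,0,0,0,0.8,-0.5,-0.7,0.2,0,0,0,0.8,-0.5,-0.7,0.2,0,0,0,0.8,-0.5,-0.7,0.2,0,0,0]' >/dev/null
python3 - <<'E'
from h import *
from plant import r
d=r.snapshot('wrist');cv2.imwrite('pics/w6.png',d['img'][:,:,::-1])
go((.460,-.398,.045,106.6))
E
```

```text
t 19.1 pos [ 0.4673 -0.3907  0.1477] yaw 106.98 open 0.8 F [0.5 1.1 0.6] ff 0.0
-> [ 4.600e-01 -3.980e-01  4.500e-02  1.066e+02] shift [-0.032, -0.061, 0.684] turnz 0.0042
```

View pics/w6.png

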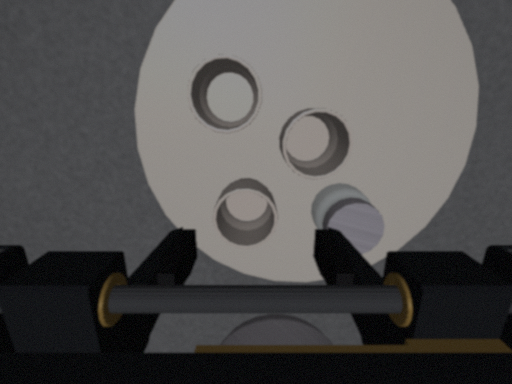

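Run:
```python
from h import *
from plant import r
d=r.snapshot('wrist');np.savez('w6.npz',**d)
print(cast(d,[(246,212),(226,93),(315,142)],.08).round(4).tolist(),cast(d,[(355,226)],.084).round(4))
go((.460,-.398,.045,106.6))
```

```text
[[0.463, -0.3985, 0.08], [0.4219, -0.3119, 0.08], [0.498, -0.3263, 0.08]] [[ 0.5546 -0.3823  0.084 ]]
t 19.15 pos [ 0.467  -0.3911  0.1476] yaw 106.95 open 0.804 F [ 0.4 -0.2  0.3] ff 0.0
-> [ 4.600e-01 -3.980e-01  4.500e-02  1.066e+02] shift [-0.03, -0.058, 0.684] turnz 0.0039
```

```bash
python3 -m pendant '[0.8,-0.033,-0.049,0.0,0,0,0.004,0.8,-0.033,-0.049,0.3,0,0,0.004,0.8,-0.033,-0.049,0.55,0,0,0.004,0.8,-0.033,-0.049,0.684,0,0,0.004,0.8,-0.033,-0.049,0.684,0,0,0.004,0.8,-0.033,-0.049,0.684,0,0,0.004,0.5,-0.033,-0.049,0.684,0,0,0.004,0.5,-0.033,-0.049,0.684,0,0,0.004,0.5,-0.033,-0.049,0.684,0,0,0.004,0.5,-0.033,-0.049,0.684,0,0,0.004,0.5,-0.033,-0.049,0.684,0,0,0.004]' 15
python3 -m pendant '[0.5,0,0,0,0,0,0,0.5,0,0,0,0,0,0,0.5,0,0,-0.2,0,0,0,0.5,0,0,-0.5,0,0,0,0.5,0,0,-0.8,0,0,0,0.5,0,0,-0.8,0,0,0]' 15
python3 - <<'E'
from h import *
go(P(0,.095,.17),P(0,.095,.062))
E
```

```text
clock: 20.25
tool_pos: [0.4603, -0.4009, 0.0459]
eef_rot: [0.599, 0.8, 0.0, 0.001]
contact_force: [-1.3, -0.7, 6.4]
opening: 0.634
finger_force: 15.0
clock: 20.85
tool_pos: [0.4629, -0.4018, 0.1706]
eef_rot: [0.6, 0.8, 0.001, 0.006]
contact_force: [0.6, -0.1, -0.2]
opening: 0.634
finger_force: 15.0
t 20.85 pos [ 0.4629 -0.4018  0.1706] yaw 106.33 open 0.634 F [ 0.6 -0.1 -0.2] ff 15.0
tilt 0.6498140748869898 [ 0.00973144 -0.00582415 -0.99993569]
-> [5.624e-01 1.500e-02 1.700e-01 1.066e+02] shift [2.481, 1.418, 0.004] turnz -0.003
-> [5.624e-01 1.500e-02 6.200e-02 1.066e+02] shift [0.0, 0.0, 0.72] turnz -0.0
```

```bash
python3 -m pendant '[0.5,0.4,0.2,0,0,0,0,0.5,0.83,0.47,0,0,0,-0.003,0.5,0.83,0.47,0,0,0,-0.003,0.5,0.83,0.47,0,0,0,-0.003]' 15 >/dev/null
python3 -m pendant '[0.5,0.4,0.2,0,0,0,0,0.5,0.83,0.47,0,0,0,0,0.5,0.83,0.47,0,0,0,0,0.5,0.83,0.47,0,0,0,0]' 15 >/dev/null
python3 -m pendant '[0.5,0.4,0.2,0,0,0,0,0.5,0.83,0.47,0,0,0,0,0.5,0.83,0.47,0,0,0,0,0.5,0.83,0.47,0,0,0,0,0.5,0.83,0.47,0,0,0,0,0.5,0.83,0.47,0,0,0,0]' 15 >/dev/null
python3 - <<'E'
from h import *
sh();go(P(0,.096,.0615))
E
```

```text
shelf xyz -0.0069 0.0974 0.1636 Fx,Fy,Fz [ 0.8 -0.5 -0.7]
t 22.25 pos [0.5551 0.0154 0.1636] yaw 106.49 open 0.631 F [ 0.9 -0.3 -0.7] ff 15.0
-> [5.621e-01 1.600e-02 6.150e-02 1.066e+02] shift [-0.009, 0.046, 0.681] turnz -0.0012
```

```bash
python3 -m pendant '[0.5,-0.009,0.05,0.1,0,0,0,0.5,-0.009,0.05,0.3,0,0,0,0.5,-0.009,0.05,0.5,0,0,0,0.5,-0.009,0.05,0.681,0,0,0,0.5,-0.009,0.05,0.681,0,0,0,0.5,-0.009,0.05,0.681,0,0,0]' 15 >/dev/null
python3 -c "
from h import *
sh()"
python3 -m pendant '[0.5,-0.015,0,0,0,0,0,0.5,-0.03,0,0,0,0,0,0.5,-0.045,0,0,0,0,0,0.5,-0.045,0,0,0,0,0]' 15 >/dev/null
python3 -c "
from h import *
sh()"
```

```text
shelf xyz 0.0014 0.0974 0.0616 Fx,Fy,Fz [ 0.2 -0.8 -0.5]
shelf xyz 0.0021 0.0906 0.0627 Fx,Fy,Fz [ 0.5  0.1 -0.5]
```

```bash
python3 -m pendant '[0.5,-0.01,0,0,0,0,0,0.5,-0.02,0,0,0,0,0,0.5,-0.02,0,0,0,0,0]' 15 >/dev/null
python3 -c "
from h import *
sh()"
python3 -m pendant '[0.5,-0.01,0,0,0,0,0,0.5,-0.02,0,0,0,0,0,0.5,-0.02,0,0,0,0,0]' 15 >/dev/null
python3 -c "
from h import *
from plant import r
d=r.snapshot('top');np.savez('t7.npz',**d)
c=cups(d,z=.092,x0=150,x1=270,y0=120,y1=230,p2=14)
for k in c:print(k,(k[:2]-SO)@SX,(k[:2]-SO)@SY)
sh()"
```

```text
shelf xyz 0.0021 0.0889 0.0622 Fx,Fy,Fz [ 0.4  1.8 -0.2]
shelf xyz 0.0025 0.0888 0.0622 Fx,Fy,Fz [ 0.8  6.7 -0.5]
```

```bash
python3 -m pendant '[0.5,0.015,-0.01,0.015,0,0,0,0.5,0.02,-0.01,0.03,0,0,0,0.5,0.02,-0.01,0.03,0,0,0,0.8,0.02,-0.01,0.03,0,0,0,0.8,0.02,-0.01,0.03,0,0,0,0.8,0.02,-0.01,0.03,0,0,0,0.8,0.02,-0.01,0.03,0,0,0]' 15
python3 -c "
from h import *
sh()"
python3 -m pendant '[0.8,0,0,-0.2,0,0,0,0.8,0,0,-0.5,0,0,0,0.8,0,0,-0.8,0,0,0,0.8,0,0,-0.8,0,0,0]' >/dev/null
python3 -m pendant '[0.8,-1,-0.6,0,0,0,0.17,0.8,-1,-0.6,0,0,0,0.17,0.8,-1,-0.6,0,0,0,0.17,0.8,-1,-0.6,0,0,0,0.17,0.8,-1,-0.6,0,0,0,0.17,0.8,-1,-0.6,0,0,0,0.17]' >/dev/null
python3 -m pendant '[0.8,-1,0,0,0,0,0.33,0.8,-1,0,0,0,0,0.33,0.8,-1,0,0,0,0,0.33,0.8,-1,0,0,0,0,0.33,0.8,-1,0,0,0,0,0.33,0.8,-1,0,0,0,0,0.33]' >/dev/null
python3 - <<'E'
from h import *
from plant import r
d=r.snapshot('top');np.savez('t8.npz',**d);w=r.snapshot('wrist');np.savez('w8.npz',**w)
cv2.imwrite('pics/t8.png',cv2.resize(np.hstack([d['img'],w['img']])[:,:,::-1],(800,300),interpolation=cv2.INTER_AREA))
c=cups(d,z=.092,x0=150,x1=270,y0=120,y1=230,p2=14)
for k in c:print(k,(k[:2]-SO)@SX,(k[:2]-SO)@SY)
print(cups(d)); seam(d)
go((.420,-.309,.14,60),(.420,-.309,.045,60))
E
```

```text
clock: 24.6
tool_pos: [0.5647, 0.0083, 0.0577]
eef_rot: [0.598, 0.802, -0.0, 0.0]
contact_force: [0.7, 0.1, -0.6]
opening: 0.804
finger_force: 0.0
shelf xyz 0.0004 0.0879 0.0577 Fx,Fy,Fz [ 0.7 -0.1 -0.6]
[ 0.5832 -0.0469 13.    ] 0.0022760992723544183 0.029687023631586703
[5.59100000e-01 3.50000000e-03 1.33000002e+01] -0.006420781055044635 0.08487157103908928
[[ 0.4189     -0.306      13.30000019]]
sec up x at seam 0.0691 slope deg -0.14 22
sh up x at seam 0.0703 slope deg -0.07 54
sec lo x at seam -0.0705 slope deg -0.31 47
sh lo x at seam -0.0698 slope deg -0.28 45
t 26.3 pos [ 0.5257 -0.3076  0.1777] yaw 61.94 open 0.8 F [ 0.   0.1 -0.1] ff 0.0
-> [ 0.42  -0.309  0.14  60.   ] shift [-0.339, -0.618, 0.252] turnz 0.0216
-> [ 4.20e-01 -3.09e-01  4.50e-02  6.00e+01] shift [0.0, 0.0, 0.633] turnz 0.0
```

View pics/t8.png

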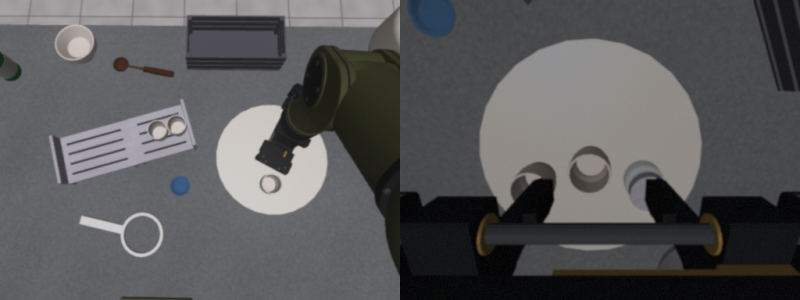

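```bash
python3 -m pendant '[0.8,-0.34,-0.62,0.2,0,0,0.021,0.8,-0.34,-0.62,0.2,0,0,0.021,0.8,-0.34,-0.62,0.2,0,0,0.021,0.8,-0.34,-0.62,0.2,0,0,0.021,0.8,-0.34,-0.62,0.2,0,0,0.021,0.8,-0.34,-0.62,0.2,0,0,0.021]' >/dev/null
python3 - <<'E'
from h import *
from plant import r
w=r.snapshot('wrist');np.savez('w9.npz',**w)
c=cups(w,x0=150,x1=400,y0=40,y1=260,k=2,p2=14);print(c)
g=cv2.resize(cv2.cvtColor(w['img'],cv2.COLOR_RGB2GRAY),None,fx=2,fy=2)
h=cv2.HoughCircles(cv2.createCLAHE(3,(4,4)).apply(g),cv2.HOUGH_GRADIENT,1,60,param1=80,param2=30,minRadius=54,maxRadius=84)[0]/2
for k in h[:6]:print(k,cast(w,k[:2],.08).round(4))
go((.420,-.309,.045,60))
E
```

```text
[]
[385.25 303.25  35.65] [[ 0.4797 -0.4595  0.08  ]]
[255.75 204.25  29.9 ] [[ 0.423  -0.3103  0.08  ]]
[347.25 174.25  31.1 ] [[ 0.5006 -0.3253  0.08  ]]
[129.75 302.75  33.45] [[ 0.2697 -0.3361  0.08  ]]
[437.75 206.75  36.6 ] [[ 0.5553 -0.3899  0.08  ]]
t 26.95 pos [ 0.4213 -0.3108  0.1482] yaw 59.85 open 0.799 F [0.2 0.9 0.4] ff 0.0
-> [ 4.20e-01 -3.09e-01  4.50e-02  6.00e+01] shift [0.006, -0.013, 0.688] turnz -0.0017
```

```bash
python3 -m pendant '[0.8,0,0,0.1,0,0,0,0.8,0,0,0.35,0,0,0,0.8,0,0,0.6,0,0,0,0.8,0,0,0.688,0,0,0,0.8,0,0,0.688,0,0,0,0.8,0,0,0.688,0,0,0,0.5,0,0,0.688,0,0,0,0.5,0,0,0.688,0,0,0,0.5,0,0,0.688,0,0,0,0.5,0,0,0.688,0,0,0,0.5,0,0,0.688,0,0,0]' 15
python3 -m pendant '[0.5,0,0,0,0,0,0,0.5,0,0,0,0,0,0,0.5,0,0,-0.2,0,0,0,0.5,0,0,-0.5,0,0,0,0.5,0,0,-0.8,0,0,0,0.5,0,0,-0.8,0,0,0]' 15
python3 - <<'E'
from h import *
go((.46,-.18,.175,106.6),P(0,.152,.175),P(0,.152,.062))
E
```

```text
clock: 28.05
tool_pos: [0.4197, -0.3117, 0.0455]
eef_rot: [0.867, 0.498, 0.001, 0.001]
contact_force: [0.0, 0.8, 6.9]
opening: 0.633
finger_force: 15.0
clock: 28.65
tool_pos: [0.4215, -0.3126, 0.1695]
eef_rot: [0.867, 0.498, 0.003, 0.004]
contact_force: [1.0, -0.6, -0.0]
opening: 0.625
finger_force: 15.0
t 28.65 pos [ 0.4215 -0.3126  0.1695] yaw 59.69 open 0.625 F [ 1.  -0.6 -0. ] ff 15.0
tilt 0.571959688958655 [ 0.00868234 -0.004926   -0.99995017]
-> [  0.46   -0.18    0.175 106.6  ] shift [0.893, -0.225, -0.037] turnz -0.5212
-> [5.461e-01 6.970e-02 1.750e-01 1.066e+02] shift [1.431, 1.025, -0.0] turnz -0.0
-> [5.461e-01 6.970e-02 6.200e-02 1.066e+02] shift [0.0, 0.0, 0.753] turnz -0.0
```

```bash
python3 -m pendant '[0.5,0.4,-0.1,0,0,0,-0.1,0.5,0.9,-0.22,0,0,0,-0.2,0.5,0.9,-0.22,0,0,0,-0.3,0.5,0.9,-0.22,0,0,0,-0.4,0.5,0.9,-0.22,0,0,0,-0.52,0.5,0.9,-0.22,0,0,0,-0.52,0.5,0.9,-0.22,0,0,0,-0.52]' 15 >/dev/null
python3 -m pendant '[0.5,0.4,0.2,0,0,0,0,0.5,0.72,0.52,0,0,0,0,0.5,0.72,0.52,0,0,0,0,0.5,0.72,0.52,0,0,0,0]' 15 >/dev/null
python3 -m pendant '[0.5,0.4,0.2,0,0,0,0,0.5,0.72,0.52,0,0,0,0,0.5,0.72,0.52,0,0,0,0,0.5,0.72,0.52,0,0,0,0,0.5,0.72,0.52,0,0,0,0,0.5,0.72,0.52,0,0,0,0]' 15 >/dev/null
python3 - <<'E'
from h import *
sh();go(P(0.001,.152,.0615))
E
```

```text
shelf xyz -0.0003 0.1534 0.1638 Fx,Fy,Fz [ 0.3  0.4 -1.6]
t 30.35 pos [0.5454 0.0709 0.1638] yaw 106.37 open 0.633 F [ 0.2  0.5 -1.6] ff 15.0
-> [5.470e-01 7.000e-02 6.150e-02 1.066e+02] shift [-0.009, 0.009, 0.682] turnz -0.0026
```

```bash
python3 -m pendant '[0.5,-0.009,0.009,0.1,0,0,0,0.5,-0.009,0.009,0.3,0,0,0,0.5,-0.009,0.009,0.5,0,0,0,0.5,-0.009,0.009,0.682,0,0,0,0.5,-0.009,0.009,0.682,0,0,0,0.5,-0.009,0.009,0.682,0,0,0]' 15 >/dev/null
python3 -c "
from h import *
sh()"
python3 -m pendant '[0.5,-0.01,0,0,0,0,0,0.5,-0.02,0,0,0,0,0,0.5,-0.03,0,0,0,0,0,0.5,-0.03,0,0,0,0,0]' 15 >/dev/null
python3 -c "
from h import *
sh()"
python3 -m pendant '[0.5,-0.01,0,0,0,0,0,0.5,-0.02,0,0,0,0,0,0.5,-0.02,0,0,0,0,0]' 15 >/dev/null
python3 -c "
from h import *
sh()"
```

```text
shelf xyz 0.0019 0.1535 0.0618 Fx,Fy,Fz [ 0.6 -0.5 -0.6]
shelf xyz 0.0029 0.1492 0.0627 Fx,Fy,Fz [-1.  -0.1 -0.4]
shelf xyz 0.0027 0.1464 0.0622 Fx,Fy,Fz [ 0.6  0.8 -1.6]
```

```bash
python3 -m pendant '[0.5,-0.01,-0.005,0,0,0,0,0.5,-0.02,-0.01,0,0,0,0,0.5,-0.02,-0.01,0,0,0,0]' 15 >/dev/null
python3 -c "
from h import *
sh()"
python3 -m pendant '[0.5,-0.01,0,0,0,0,0,0.5,-0.015,0,0,0,0,0,0.5,-0.015,0,0,0,0,0]' 15 >/dev/null
python3 -c "
from h import *
sh()"
```

```text
shelf xyz 0.0009 0.1434 0.0621 Fx,Fy,Fz [-0.2  0.6 -0.9]
shelf xyz 0.0012 0.1414 0.0621 Fx,Fy,Fz [-0.9  0.7 -0.6]
```

```bash
python3 -m pendant '[0.5,-0.01,0,0,0,0,0,0.5,-0.015,0,0,0,0,0,0.5,-0.015,0,0,0,0,0]' 15 >/dev/null
python3 -c "
from h import *
sh()"
python3 -m pendant '[0.5,-0.01,0,0,0,0,0,0.5,-0.015,0,0,0,0,0,0.5,-0.015,0,0,0,0,0]' 15 >/dev/null
python3 - <<'E'
from h import *
from plant import r
sh()
d=r.snapshot('top');cv2.imwrite('pics/t10.png',cv2.resize(d['img'][110:250,100:270,::-1],None,fx=4,fy=4,interpolation=cv2.INTER_CUBIC))
E
```

```text
shelf xyz 0.0015 0.1411 0.0622 Fx,Fy,Fz [-0.3  5.2 -1. ]
shelf xyz 0.0019 0.141 0.0623 Fx,Fy,Fz [ 0.6  9.1 -1. ]
```

View pics/t10.png

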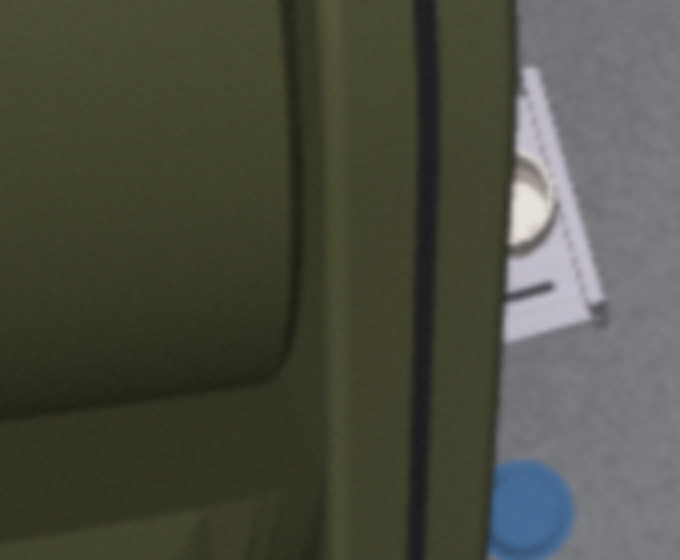

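```bash
python3 -m pendant '[0.5,0.015,-0.006,0.015,0,0,0,0.5,0.025,-0.006,0.031,0,0,0,0.5,0.025,-0.006,0.031,0,0,0,0.8,0.025,-0.006,0.031,0,0,0,0.8,0.025,-0.006,0.031,0,0,0,0.8,0.025,-0.006,0.031,0,0,0,0.8,0.025,-0.006,0.031,0,0,0]' 15
python3 -c "
from h import *
sh()"
python3 -m pendant '[0.8,0,0,-0.2,0,0,0,0.8,0,0,-0.5,0,0,0,0.8,0,0,-0.8,0,0,0,0.8,0,0,-0.8,0,0,0]' >/dev/null
python3 -m pendant '[0.8,-1,-0.45,0,0,0,0,0.8,-1,-0.45,0,0,0,0,0.8,-1,-0.45,0,0,0,0,0.8,-1,-0.45,0,0,0,0]' >/dev/null
python3 -m pendant '[0.8,-1,-0.45,0,0,0,0,0.8,-1,-0.45,0,0,0,0,0.8,-1,-0.45,0,0,0,0,0.8,-1,-0.45,0,0,0,0]' >/dev/null
python3 -m pendant '[0.8,-0.6,-0.1,0.1,0,0,0,0.8,-0.6,-0.1,0.1,0,0,0,0.8,-0.6,-0.1,0.1,0,0,0,0.8,-0.6,-0.1,0.1,0,0,0]' >/dev/null
cat >> h.py <<'E'
def wc(w,z=.08,lo=54,hi=84,p2=30):
    g=cv2.resize(cv2.cvtColor(w['img'],cv2.COLOR_RGB2GRAY),None,fx=2,fy=2)
    h=cv2.HoughCircles(cv2.createCLAHE(3,(4,4)).apply(g),cv2.HOUGH_GRADIENT,1,60,param1=80,param2=p2,minRadius=lo,maxRadius=hi)
    for k in ([] if h is None else h[0][:6]/2):print(k.round(1),cast(w,k[:2],z).round(4))
E
python3 - <<'E'
from h import *
from plant import r
d=r.snapshot('top');np.savez('t11.npz',**d);w=r.snapshot('wrist');np.savez('w11.npz',**w)
c=cups(d,z=.092,x0=140,x1=270,y0=120,y1=230,p2=12)
for k in c:print(k,(k[:2]-SO)@SX,(k[:2]-SO)@SY)
wc(w);go((.4985,-.3245,.14,106.6),(.4985,-.3245,.045,106.6))
E
```

```text
clock: 33.6
tool_pos: [0.5496, 0.0581, 0.0575]
eef_rot: [0.598, 0.801, -0.0, 0.0]
contact_force: [0.2, -0.2, -0.9]
opening: 0.799
finger_force: 0.0
shelf xyz 0.0001 0.1399 0.0575 Fx,Fy,Fz [ 0.1 -0.3 -0.9]
[5.62400000e-01 8.50000000e-03 1.33000002e+01] -0.0018298747222848617 0.08872041229897853
[ 0.5826     -0.0469     12.80000019] 0.0017011057276752949 0.0298584366520297
[ 0.5452      0.0528     13.80000019] -0.005657028327044814 0.1360879422671495
[245.8 163.8  29. ] [[ 0.5011 -0.3264  0.08  ]]
[443.2 294.8  37.8] [[ 0.728  -0.3978  0.08  ]]
[ 68.2 343.8  36.8] [[ 0.3731 -0.5686  0.08  ]]
[378.8 305.8  38.4] [[ 0.6714 -0.4285  0.08  ]]
[ 40.8 296.2  33.4] [[ 0.3412 -0.515   0.08  ]]
[129.2 303.8  35.6] [[ 0.4277 -0.4986  0.08  ]]
t 35.3 pos [ 0.5173 -0.3551  0.1625] yaw 106.71 open 0.8 F [0.2 0.6 0.1] ff 0.0
-> [  0.4985  -0.3245   0.14   106.6   ] shift [0.231, -0.062, 0.15] turnz 0.0012
-> [ 4.985e-01 -3.245e-01  4.500e-02  1.066e+02] shift [0.0, 0.0, 0.633] turnz -0.0
```

```bash
python3 -m pendant '[0.8,0.23,-0.055,0.1,0,0,0,0.8,0.23,-0.055,0.1,0,0,0,0.8,0.23,-0.055,0.1,0,0,0,0.8,0.23,-0.055,0.3,0,0,0,0.8,0.23,-0.055,0.55,0,0,0,0.8,0.23,-0.055,0.783,0,0,0,0.8,0.23,-0.055,0.783,0,0,0,0.8,0.23,-0.055,0.783,0,0,0]' 15
python3 -m pendant '[0.5,0,0,0,0,0,0,0.5,0,0,0,0,0,0,0.5,0,0,0,0,0,0,0.5,0,0,0,0,0,0,0.5,0,0,0,0,0,0,0.5,0,0,0,0,0,0,0.5,0,0,-0.2,0,0,0,0.5,0,0,-0.5,0,0,0,0.5,0,0,-0.8,0,0,0,0.5,0,0,-0.8,0,0,0]' 15
python3 - <<'E'
from h import *
go(P(0,.208,.17))
E
```

```text
clock: 36.1
tool_pos: [0.5001, -0.3267, 0.0458]
eef_rot: [0.598, 0.802, 0.0, 0.0]
contact_force: [0.6, 0.2, -0.0]
opening: 0.796
finger_force: 0.0
clock: 37.1
tool_pos: [0.503, -0.3278, 0.1716]
eef_rot: [0.598, 0.801, 0.001, 0.006]
contact_force: [0.5, -0.4, -0.4]
opening: 0.631
finger_force: 15.0
t 37.1 pos [ 0.503  -0.3278  0.1716] yaw 106.51 open 0.631 F [ 0.5 -0.4 -0.4] ff 15.0
tilt 0.6848994913303635 [ 0.01099293 -0.00469476 -0.99992855]
-> [  0.5301   0.1233   0.17   106.6   ] shift [2.832, 1.028, 0.011] turnz -0.001
```

```bash
python3 -m pendant '[0.5,0.4,0.2,0,0,0,0,0.5,0.96,0.34,0,0,0,0,0.5,0.96,0.34,0,0,0,0,0.5,0.96,0.34,0,0,0,0]' 15 >/dev/null
python3 -m pendant '[0.5,0.4,0.2,0,0,0,0,0.5,0.96,0.34,0,0,0,0,0.5,0.96,0.34,0,0,0,0,0.5,0.96,0.34,0,0,0,0]' 15 >/dev/null
python3 -m pendant '[0.5,0.4,0.2,0,0,0,0,0.5,0.96,0.34,0,0,0,0,0.5,0.96,0.34,0,0,0,0,0.5,0.96,0.34,0,0,0,0,0.5,0.96,0.34,0,0,0,0,0.5,0.96,0.34,0,0,0,0]' 15 >/dev/null
python3 - <<'E'
from h import *
sh();go(P(0.001,.212,.0615))
E
```

```text
shelf xyz -0.0056 0.2148 0.1646 Fx,Fy,Fz [-0.6 -0.8 -0.8]
t 38.5 pos [0.5227 0.1283 0.1646] yaw 106.41 open 0.633 F [-0.4 -0.9 -0.8] ff 15.0
-> [5.299e-01 1.275e-01 6.150e-02 1.066e+02] shift [-0.019, 0.044, 0.687] turnz -0.0021
```

```bash
python3 -m pendant '[0.5,-0.015,0.044,0.1,0,0,0,0.5,-0.015,0.044,0.3,0,0,0,0.5,-0.015,0.044,0.5,0,0,0,0.5,-0.015,0.044,0.687,0,0,0,0.5,-0.015,0.044,0.687,0,0,0,0.5,-0.015,0.044,0.687,0,0,0]' 15 >/dev/null
python3 -m pendant '[0.5,-0.01,0,0,0,0,0,0.5,-0.02,0,0,0,0,0,0.5,-0.03,0,0,0,0,0,0.5,-0.03,0,0,0,0,0]' 15 >/dev/null
python3 -c "
from h import *
sh()"
python3 -m pendant '[0.5,-0.01,-0.005,0,0,0,0,0.5,-0.02,-0.01,0,0,0,0,0.5,-0.02,-0.01,0,0,0,0]' 15 >/dev/null
python3 -c "
from h import *
sh()"
python3 -m pendant '[0.5,-0.01,0,0,0,0,0,0.5,-0.02,0,0,0,0,0,0.5,-0.02,0,0,0,0,0]' 15 >/dev/null
python3 -c "
from h import *
sh()"
```

```text
shelf xyz 0.0019 0.2099 0.0626 Fx,Fy,Fz [-0.6 -0.5 -0.6]
shelf xyz -0.0 0.2071 0.062 Fx,Fy,Fz [-0.  -0.  -1.4]
shelf xyz 0.0002 0.2042 0.062 Fx,Fy,Fz [-0.6 -0.2  0.1]
```

```bash
python3 -m pendant '[0.5,-0.01,0,0,0,0,0,0.5,-0.02,0,0,0,0,0,0.5,-0.02,0,0,0,0,0]' 15 >/dev/null
python3 -c "
from h import *
sh()"
python3 -m pendant '[0.5,-0.01,0,0,0,0,0,0.5,-0.015,0,0,0,0,0,0.5,-0.015,0,0,0,0,0]' 15 >/dev/null
python3 -c "
from h import *
sh()"
python3 -m pendant '[0.5,-0.01,0,0,0,0,0,0.5,-0.01,0,0,0,0,0,0.5,-0.01,0,0,0,0,0]' 15 >/dev/null
python3 -c "
from h import *
sh()"
```

```text
shelf xyz 0.0002 0.2011 0.062 Fx,Fy,Fz [ 1.1  0.  -1.2]
shelf xyz 0.0002 0.1991 0.062 Fx,Fy,Fz [-0.6 -0.7 -1.1]
shelf xyz 0.0002 0.1977 0.062 Fx,Fy,Fz [ 0.2  0.6 -0.5]
```

```bash
python3 -m pendant '[0.5,-0.01,0,0,0,0,0,0.5,-0.012,0,0,0,0,0,0.5,-0.012,0,0,0,0,0]' 15 >/dev/null
python3 -c "
from h import *
sh()"
python3 -m pendant '[0.5,-0.01,0,0,0,0,0,0.5,-0.012,0,0,0,0,0,0.5,-0.012,0,0,0,0,0]' 15 >/dev/null
python3 -c "
from h import *
sh()"
python3 -m pendant '[0.5,-0.01,0,0,0,0,0,0.5,-0.012,0,0,0,0,0,0.5,-0.012,0,0,0,0,0]' 15 >/dev/null
python3 -c "
from h import *
sh()"
```

```text
shelf xyz 0.0003 0.1964 0.062 Fx,Fy,Fz [ 0.8  0.3 -0.8]
shelf xyz 0.0005 0.1963 0.0621 Fx,Fy,Fz [-0.8  5.2 -0.9]
shelf xyz 0.0008 0.1962 0.0622 Fx,Fy,Fz [ 0.4  8.2 -1.9]
```

```bash
python3 -m pendant '[0.5,0.015,0,0.015,0,0,0,0.5,0.025,0,0.03,0,0,0,0.5,0.025,0,0.03,0,0,0,0.8,0.025,0,0.03,0,0,0,0.8,0.025,0,0.03,0,0,0,0.8,0.025,0,0.03,0,0,0,0.8,0.025,0,0.03,0,0,0]' 15
python3 -c "
from h import *
sh()"
python3 -m pendant '[0.8,0,0,-0.2,0,0,0,0.8,0,0,-0.5,0,0,0,0.8,0,0,-0.8,0,0,0,0.8,0,0,-0.8,0,0,0]' >/dev/null
python3 -m pendant '[0.8,-1,-0.2,0,0,0,0,0.8,-1,-0.2,0,0,0,0,0.8,-1,-0.2,0,0,0,0,0.8,-1,-0.2,0,0,0,0]' >/dev/null
python3 -m pendant '[0.8,-1,-0.2,0,0,0,0,0.8,-1,-0.2,0,0,0,0,0.8,-1,-0.2,0,0,0,0,0.8,-1,-0.2,0,0,0,0]' >/dev/null
python3 -m pendant '[0.8,-1,-0.1,0,0,0,0,0.8,-1,-0.1,0,0,0,0,0.8,-1,-0.1,0,0,0,0,0.8,-1,-0.1,0,0,0,0]' >/dev/null
python3 -m pendant '[0.8,-0.5,-0.1,0,0,0,0,0.8,-0.5,-0.1,0,0,0,0,0.8,-0.5,-0.1,0,0,0,0,0.8,-0.5,-0.1,0,0,0,0]' >/dev/null
python3 - <<'E'
from h import *
from plant import r
d=r.snapshot('top');np.savez('t12.npz',**d);w=r.snapshot('wrist');np.savez('w12.npz',**w)
a=cv2.resize(d['img'][115:245,55:270,::-1],None,fx=3.4,fy=3.4,interpolation=cv2.INTER_CUBIC)
cv2.imwrite('pics/t12.png',a)
seam(d);wc(w,z=.084);go((.554,-.382,.14,106.6),(.554,-.382,.045,106.6))
E
```

```text
clock: 42.6
tool_pos: [0.5337, 0.1113, 0.0575]
eef_rot: [0.598, 0.801, -0.0, 0.0]
contact_force: [-0.1, -0.2, 0.8]
opening: 0.804
finger_force: 0.0
shelf xyz 0.0001 0.1954 0.0575 Fx,Fy,Fz [-0.1 -0.1  0.8]
sec up x at seam 0.0691 slope deg -0.14 22
sh up x at seam 0.0703 slope deg -0.08 54
sec lo x at seam -0.0703 slope deg -0.43 47
sh lo x at seam -0.0699 slope deg -0.34 45
[219.2 151.8  29. ] [[ 0.5559 -0.3837  0.084 ]]
[382.2 306.8  36.8] [[ 0.7639 -0.4942  0.084 ]]
[324.2 340.8  35.6] [[ 0.7211 -0.5549  0.084 ]]
[130.2 301.8  37.3] [[ 0.5053 -0.5649  0.084 ]]
[136.2 341.2  27.4] [[ 0.5199 -0.6158  0.084 ]]
t 44.7 pos [ 0.5973 -0.4141  0.1772] yaw 106.71 open 0.799 F [-0.2  0.8 -0.4] ff 0.0
-> [  0.554  -0.382   0.14  106.6  ] shift [0.288, -0.215, 0.248] turnz 0.0012
-> [ 5.540e-01 -3.820e-01  4.500e-02  1.066e+02] shift [0.0, 0.0, 0.633] turnz -0.0
```

View pics/t12.png

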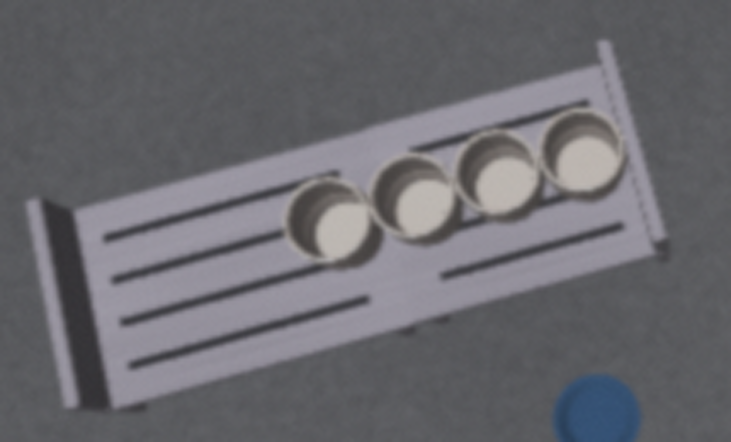

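```bash
python3 -m pendant '[0.8,0.285,-0.21,0.1,0,0,0,0.8,0.285,-0.21,0.1,0,0,0,0.8,0.285,-0.21,0.1,0,0,0,0.8,0.285,-0.21,0.3,0,0,0,0.8,0.285,-0.21,0.55,0,0,0,0.8,0.285,-0.21,0.8,0,0,0,0.8,0.285,-0.21,0.88,0,0,0,0.8,0.285,-0.21,0.88,0,0,0,0.8,0.285,-0.21,0.88,0,0,0]' 20
python3 -m pendant '[0.5,0,0,0,0,0,0,0.5,0,0,0,0,0,0,0.5,0,0,0,0,0,0,0.5,0,0,0,0,0,0,0.5,0,0,0,0,0,0,0.5,0,0,0,0,0,0,0.5,0,0,-0.2,0,0,0,0.5,0,0,-0.5,0,0,0,0.5,0,0,-0.8,0,0,0,0.5,0,0,-0.8,0,0,0]' 20
python3 - <<'E'
from h import *
go(P(0,.264,.17))
E
```

```text
clock: 45.6
tool_pos: [0.5566, -0.3853, 0.0473]
eef_rot: [0.598, 0.801, 0.001, 0.002]
contact_force: [-0.1, 0.4, 0.3]
opening: 0.799
finger_force: 0.0
clock: 46.6
tool_pos: [0.5585, -0.3859, 0.1727]
eef_rot: [0.598, 0.801, 0.001, 0.006]
contact_force: [0.2, -0.4, -0.3]
opening: 0.621
finger_force: 20.0
t 46.6 pos [ 0.5585 -0.3859  0.1727] yaw 106.49 open 0.621 F [ 0.2 -0.4 -0.3] ff 20.0
tilt 0.7066221138005976 [ 0.0113668  -0.00478416 -0.99992395]
-> [  0.5141   0.177    0.17   106.6   ] shift [3.682, 0.781, 0.018] turnz -0.0012
```

```bash
python3 -m pendant '[0.5,0.4,0.1,0,0,0,0,0.5,0.93,0.2,0,0,0,0,0.5,0.93,0.2,0,0,0,0,0.5,0.93,0.2,0,0,0,0]' 20 >/dev/null
python3 -m pendant '[0.5,0.4,0.1,0,0,0,0,0.5,0.93,0.2,0,0,0,0,0.5,0.93,0.2,0,0,0,0,0.5,0.93,0.2,0,0,0,0]' 20 >/dev/null
python3 -m pendant '[0.5,0.4,0.1,0,0,0,0,0.5,0.93,0.2,0,0,0,0,0.5,0.93,0.2,0,0,0,0,0.5,0.93,0.2,0,0,0,0]' 20 >/dev/null
python3 -m pendant '[0.5,0.4,0.1,0,0,0,0,0.5,0.93,0.2,0,0,0,0,0.5,0.93,0.2,0,0,0,0,0.5,0.93,0.2,0,0,0,0,0.5,0.93,0.2,0,0,0,0,0.5,0.93,0.2,0,0,0,0]' 20 >/dev/null
python3 - <<'E'
from h import *
sh();go(P(0.001,.264,.0615))
E
```

```text
shelf xyz -0.0016 0.2692 0.1649 Fx,Fy,Fz [ 0.6 -0.4 -1.6]
t 48.4 pos [0.511  0.1815 0.1649] yaw 106.39 open 0.621 F [ 0.7 -0.2 -1.6] ff 20.0
-> [5.150e-01 1.773e-01 6.150e-02 1.066e+02] shift [-0.034, 0.018, 0.689] turnz -0.0024
```

```bash
python3 -m pendant '[0.5,-0.03,0.014,0.1,0,0,0,0.5,-0.03,0.014,0.3,0,0,0,0.5,-0.03,0.014,0.5,0,0,0,0.5,-0.03,0.014,0.684,0,0,0,0.5,-0.03,0.014,0.684,0,0,0,0.5,-0.03,0.014,0.684,0,0,0]' 20 >/dev/null
python3 -m pendant '[0.5,-0.01,0,0,0,0,0,0.5,-0.02,0,0,0,0,0,0.5,-0.03,0,0,0,0,0,0.5,-0.03,0,0,0,0,0]' 20 >/dev/null
python3 -c "
from h import *
sh()"
python3 -m pendant '[0.5,-0.01,0,0,0,0,0,0.5,-0.02,0,0,0,0,0,0.5,-0.02,0,0,0,0,0]' 20 >/dev/null
python3 -c "
from h import *
sh()"
python3 -m pendant '[0.5,-0.01,0,0,0,0,0,0.5,-0.015,0,0,0,0,0,0.5,-0.015,0,0,0,0,0]' 20 >/dev/null
python3 -c "
from h import *
sh()"
```

```text
shelf xyz 0.0012 0.2623 0.0635 Fx,Fy,Fz [-0.6 -0.7 -0.7]
shelf xyz 0.0008 0.2595 0.0629 Fx,Fy,Fz [ 0.   0.4 -2.2]
shelf xyz 0.0008 0.2574 0.0629 Fx,Fy,Fz [ 0.6  0.3 -0.8]
```

```bash
python3 -m pendant '[0.5,-0.01,0,0,0,0,0,0.5,-0.015,0,0,0,0,0,0.5,-0.015,0,0,0,0,0]' 20 >/dev/null
python3 -c "
from h import *
sh()"
python3 -m pendant '[0.5,-0.01,0,0,0,0,0,0.5,-0.015,0,0,0,0,0,0.5,-0.015,0,0,0,0,0]' 20 >/dev/null
python3 -c "
from h import *
sh()"
python3 -m pendant '[0.5,-0.01,0,0,0,0,0,0.5,-0.01,0,0,0,0,0,0.5,-0.01,0,0,0,0,0]' 20 >/dev/null
python3 -c "
from h import *
sh()"
```

```text
shelf xyz 0.0008 0.2552 0.0629 Fx,Fy,Fz [ 0.4 -0.  -0.6]
shelf xyz 0.0008 0.2529 0.0629 Fx,Fy,Fz [-0.6  0.1 -1.1]
shelf xyz 0.0009 0.2518 0.0629 Fx,Fy,Fz [ 0.   0.1 -1.3]
```

```bash
python3 -m pendant '[0.5,-0.01,0,0,0,0,0,0.5,-0.01,0,0,0,0,0,0.5,-0.01,0,0,0,0,0]' 20 >/dev/null
python3 -c "
from h import *
sh()"
python3 -m pendant '[0.5,-0.01,0,0,0,0,0,0.5,-0.01,0,0,0,0,0,0.5,-0.01,0,0,0,0,0]' 20 >/dev/null
python3 -c "
from h import *
sh()"
python3 -m pendant '[0.5,-0.01,0,0,0,0,0,0.5,-0.01,0,0,0,0,0,0.5,-0.01,0,0,0,0,0]' 20 >/dev/null
python3 -c "
from h import *
sh()"
```

```text
shelf xyz 0.0011 0.2515 0.063 Fx,Fy,Fz [-0.7  4.8 -0.9]
shelf xyz 0.0013 0.2513 0.0632 Fx,Fy,Fz [-0.1  6.3 -1.5]
shelf xyz 0.0009 0.247 0.0629 Fx,Fy,Fz [ 0.3  0.3 -0.8]
```

Run:
```python
from h import *
from plant import r
d=r.snapshot('scene');np.savez('s13.npz',**d)
a=cv2.resize(d['img'][90:260,240:490,::-1],None,fx=3.1,fy=3.1,interpolation=cv2.INTER_CUBIC)
cv2.imwrite('pics/s13.png',a)
```

```text
(no output)
```

View pics/s13.png

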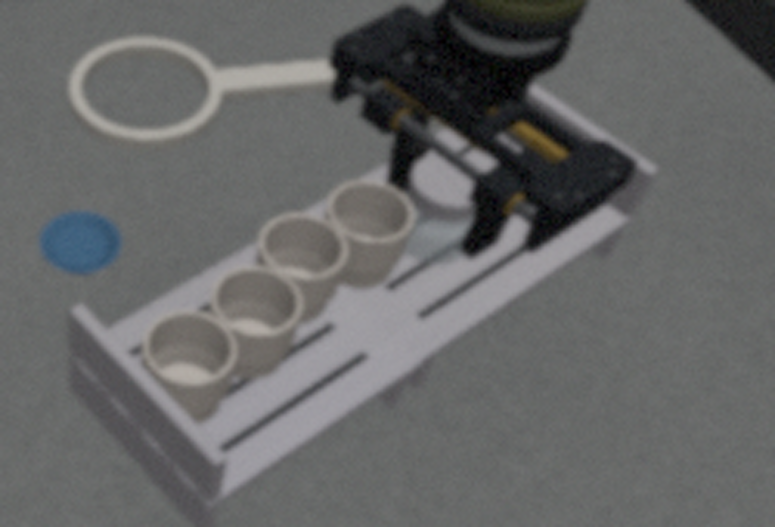

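```bash
python3 -m pendant '[0.5,0.1,0,0,0,0,0,0.5,0.2,0,0,0,0,0,0.5,0.3,0,0.02,0,0,0,0.5,0.3,0,0.035,0,0,0,0.5,0.3,0,0.035,0,0,0,0.5,0.3,0,0.035,0,0,0,0.8,0.3,0,0.035,0,0,0,0.8,0.3,0,0.035,0,0,0,0.8,0.3,0,0.035,0,0,0,0.8,0.3,0,0.035,0,0,0]' 20
python3 -c "
from h import *
sh()"
python3 -m pendant '[0.8,0,0,-0.2,0,0,0,0.8,0,0,-0.5,0,0,0,0.8,0,0,-0.8,0,0,0,0.8,0,0,-0.8,0,0,0]' >/dev/null
python3 -m pendant '[0.8,-1,0.1,0,0,0,0,0.8,-1,0.1,0,0,0,0,0.8,-1,0.1,0,0,0,0,0.8,-1,0.1,0,0,0,0]' >/dev/null
python3 -m pendant '[0.8,-1,0.1,0,0,0,0,0.8,-1,0.1,0,0,0,0,0.8,-1,0.1,0,0,0,0,0.8,-1,0.1,0,0,0,0]' >/dev/null
python3 -m pendant '[0.8,-1,0,0,0,0,0,0.8,-1,0,0,0,0,0,0.8,-1,0,0,0,0,0,0.8,-1,0,0,0,0,0]' >/dev/null
cat >> h.py <<'E'
def row(d,zs=.092,p2=14):
    # bright inner floor excluded: Hough on rims in a rectified rim-plane image, 0.5 mm/px, shelf frame
    q=np.array([[-.06,-.01],[.06,-.01],[.06,.36],[-.06,.36]]);W=np.c_[SO+q[:,:1]*SX+q[:,1:]*SY,np.full(4,zs)]
    H=cv2.getPerspectiveTransform(proj(d,W).astype(np.float32),np.float32([[0,0],[240,0],[240,740],[0,740]]))
    g=cv2.warpPerspective(cv2.cvtColor(d['img'],cv2.COLOR_RGB2GRAY),H,(240,740),flags=cv2.INTER_CUBIC)
    h=cv2.HoughCircles(cv2.GaussianBlur(cv2.createCLAHE(3,(4,4)).apply(g),(5,5),0),cv2.HOUGH_GRADIENT,1,85,param1=80,param2=p2,minRadius=52,maxRadius=58)
    o=[] if h is None else sorted([((k[0]/2-60).round(1),(k[1]/2-10).round(1),k[2]/2) for k in h[0].tolist() and h[0]],key=lambda t:t[1])
    for k in o:print('  shelf mm x %.1f y %.1f r %.1f'%k)
    return g
E
python3 - <<'E'
from h import *
from plant import r
a=dict(np.load('t12.npz'));print('t12');g0=row(a)
d=r.snapshot('top');np.savez('t14.npz',**d);print('t14');g1=row(d)
e=r.snapshot('scene');np.savez('s14.npz',**e);print('s14');g2=row(e)
seam(d);go()
cv2.imwrite('pics/row.png',np.hstack([g0,g1,g2]))
E
```

```text
clock: 52.85
tool_pos: [0.5071, 0.204, 0.0577]
eef_rot: [0.598, 0.801, 0.0, 0.0]
contact_force: [-0.3, -0.8, 0.2]
opening: 0.799
finger_force: 0.0
shelf xyz 0.001 0.2919 0.0577 Fx,Fy,Fz [-0.5 -0.7  0.2]
t12
  shelf mm x -0.2 y 29.8 r 27.0
  shelf mm x 0.8 y 88.2 r 27.6
  shelf mm x 1.2 y 141.2 r 27.6
  shelf mm x -0.8 y 196.8 r 26.5
t14
  shelf mm x 0.8 y 29.8 r 27.6
  shelf mm x -4.2 y 85.2 r 26.4
  shelf mm x -20.2 y 139.2 r 28.1
  shelf mm x -18.2 y 193.8 r 26.5
  shelf mm x 3.2 y 295.8 r 27.0
s14
  shelf mm x 1.2 y 27.8 r 28.7
  shelf mm x -2.2 y 83.8 r 28.7
  shelf mm x -19.8 y 135.8 r 28.7
  shelf mm x -16.8 y 187.8 r 26.5
  shelf mm x -0.8 y 295.8 r 26.5
sec up x at seam 0.0691 slope deg -0.06 22
sh up x at seam 0.0703 slope deg -0.08 54
sec lo x at seam -0.0705 slope deg -0.29 47
sh lo x at seam -0.0697 slope deg -0.23 45
t 54.55 pos [ 0.6631 -0.2193  0.1763] yaw 106.39 open 0.803 F [ 0.9  1.  -0. ] ff 0.0
```

```bash
python3 -c "
from h import *
go(P(-.0175,.191,.176),P(-.0175,.191,.0575))"
```

```text
t 54.55 pos [ 0.6631 -0.2193  0.1763] yaw 106.39 open 0.803 F [ 0.9  1.  -0. ] ff 0.0
-> [5.182e-01 1.020e-01 1.760e-01 1.066e+02] shift [2.328, -0.323, 0.002] turnz -0.0023
-> [5.182e-01 1.020e-01 5.750e-02 1.066e+02] shift [0.0, 0.0, 0.79] turnz -0.0
```

```bash
python3 -m pendant '[0.8,1,-0.12,0,0,0,0,0.8,1,-0.12,0,0,0,0,0.8,1,-0.12,0,0,0,0,0.8,1,-0.12,0,0,0,0]' >/dev/null
python3 -m pendant '[0.8,1,-0.12,0,0,0,-0.002,0.8,1,-0.12,0,0,0,-0.002,0.8,1,-0.12,0,0,0,-0.002,0.8,1,-0.12,0,0,0,-0.002,0.8,1,-0.12,0,0,0,-0.002,0.8,1,-0.12,0,0,0,-0.002]' >/dev/null
python3 -c "
from h import *
sh();go(P(-.0175,.191,.0575))"
```

```text
shelf xyz -0.0055 0.1416 0.1775 Fx,Fy,Fz [ 0.5  0.  -0.5]
t 55.55 pos [0.5438 0.0581 0.1775] yaw 106.71 open 0.8 F [ 0.5  0.1 -0.5] ff 0.0
-> [5.182e-01 1.020e-01 5.750e-02 1.066e+02] shift [0.33, -0.079, 0.8] turnz 0.0012
```

```bash
python3 -m pendant '[0.8,0.33,-0.079,0,0,0,0,0.8,0.33,-0.079,0,0,0,0,0.8,0.33,-0.079,0,0,0,0,0.8,0.33,-0.079,0.2,0,0,0,0.8,0.33,-0.079,0.5,0,0,0,0.8,0.33,-0.079,0.7,0,0,0,0.8,0.33,-0.079,0.8,0,0,0,0.8,0.33,-0.079,0.8,0,0,0]' 15 >/dev/null
python3 -c "
from h import *
sh()"
python3 -m pendant '[0.5,0,0,0,0,0,0,0.5,0,0,0,0,0,0,0.5,0,0,0,0,0,0,0.5,0,0,0,0,0,0,0.5,0,0,0,0,0,0,0.5,0,0,0,0,0,0]' 15
python3 -m pendant '[0.5,0,0,-0.04,0,0,0,0.5,0.1,0,-0.04,0,0,0,0.5,0.2,0.06,-0.04,0,0,0,0.5,0.22,0.12,-0.04,0,0,0,0.5,0.22,0.12,-0.01,0,0,0,0.5,0.22,0.12,0,0,0,0,0.5,0.22,0.12,0,0,0,0,0.8,0.22,0.12,0,0,0,0,0.8,0.22,0.12,0,0,0,0,0.8,0.22,0.12,0,0,0,0,0.8,0.22,0.12,0,0,0,0]' 15
python3 -c "
from h import *
sh()"
python3 -m pendant '[0.8,0,0,-0.2,0,0,0,0.8,0,0,-0.5,0,0,0,0.8,0,0,-0.5,0,0,0,0.8,0,0,-0.5,0,0,0]' >/dev/null
python3 -c "
from h import *
go(P(-.020,.1375,.1325),P(-.020,.1375,.0575))"
```

```text
shelf xyz -0.0185 0.1892 0.0554 Fx,Fy,Fz [-0.1 -0.3  0. ]
clock: 56.95
tool_pos: [0.519, 0.1025, 0.0585]
eef_rot: [0.597, 0.802, 0.0, 0.001]
contact_force: [1.1, -1.2, 6.2]
opening: 0.63
finger_force: 15.0
clock: 58.05
tool_pos: [0.5257, 0.1389, 0.0573]
eef_rot: [0.597, 0.802, -0.001, -0.0]
contact_force: [-0.1, -0.2, -0.1]
opening: 0.799
finger_force: 0.0
shelf xyz 0.0003 0.2241 0.0573 Fx,Fy,Fz [-0.2 -0.2 -0.1]
t 58.45 pos [0.5265 0.1393 0.1332] yaw 106.68 open 0.799 F [-0.1 -1.5 -0.2] ff 0.0
-> [5.311e-01 5.010e-02 1.325e-01 1.066e+02] shift [-0.578, -0.142, 0.005] turnz 0.0009
-> [5.311e-01 5.010e-02 5.750e-02 1.066e+02] shift [0.0, 0.0, 0.5] turnz -0.0
```

```bash
python3 -m pendant '[0.8,-0.578,-0.142,0,0,0,0,0.8,-0.578,-0.142,0,0,0,0,0.8,-0.578,-0.142,0,0,0,0,0.8,-0.578,-0.142,0,0,0,0,0.8,-0.578,-0.142,0.2,0,0,0,0.8,-0.578,-0.142,0.4,0,0,0,0.8,-0.578,-0.142,0.5,0,0,0,0.8,-0.578,-0.142,0.5,0,0,0]' 15 >/dev/null
python3 -c "
from h import *
sh()"
python3 -m pendant '[0.5,0,0,0,0,0,0,0.5,0,0,0,0,0,0,0.5,0,0,0,0,0,0,0.5,0,0,0,0,0,0,0.5,0,0,0,0,0,0,0.5,0,0,0,0,0,0]' 15
python3 -m pendant '[0.5,0,0,-0.04,0,0,0,0.5,0.05,0,-0.04,0,0,0,0.5,0.08,0.06,-0.04,0,0,0,0.5,0.1,0.14,-0.04,0,0,0,0.5,0.1,0.14,-0.01,0,0,0,0.5,0.1,0.14,0,0,0,0,0.5,0.1,0.14,0,0,0,0,0.8,0.1,0.14,0,0,0,0,0.8,0.1,0.14,0,0,0,0,0.8,0.1,0.14,0,0,0,0,0.8,0.1,0.14,0,0,0,0]' 15
python3 -c "
from h import *
sh()"
python3 -m pendant '[0.8,0,0,-0.2,0,0,0,0.8,0,0,-0.5,0,0,0,0.8,0,0,-0.5,0,0,0,0.8,0,0,-0.5,0,0,0]' >/dev/null
python3 -c "
from h import *
go(P(0,.0855,.1325),P(-.000,.0855,.0575))"
```

```text
shelf xyz -0.0218 0.1402 0.0553 Fx,Fy,Fz [ 0.6 -0.1  0.1]
clock: 59.85
tool_pos: [0.5308, 0.0512, 0.0583]
eef_rot: [0.597, 0.803, 0.001, 0.0]
contact_force: [-2.3, 3.1, 6.0]
opening: 0.632
finger_force: 15.0
clock: 60.95
tool_pos: [0.5459, 0.0704, 0.0574]
eef_rot: [0.597, 0.802, -0.0, -0.0]
contact_force: [-1.0, -0.6, 0.7]
opening: 0.8
finger_force: 0.0
shelf xyz 0.0 0.1527 0.0574 Fx,Fy,Fz [-1.1 -0.3  0.7]
t 61.35 pos [0.5467 0.0705 0.1332] yaw 106.68 open 0.799 F [ 0.3 -0.9  0. ] ff 0.0
-> [5.651e-01 5.900e-03 1.325e-01 1.066e+02] shift [-0.447, -0.006, 0.005] turnz 0.0009
-> [5.651e-01 5.900e-03 5.750e-02 1.066e+02] shift [0.0, 0.0, 0.5] turnz -0.0
```

```bash
python3 -m pendant '[0.8,-0.447,-0.006,0,0,0,0,0.8,-0.447,-0.006,0,0,0,0,0.8,-0.447,-0.006,0,0,0,0,0.8,-0.447,-0.006,0,0,0,0,0.8,-0.447,-0.006,0.2,0,0,0,0.8,-0.447,-0.006,0.4,0,0,0,0.8,-0.447,-0.006,0.49,0,0,0,0.8,-0.447,-0.006,0.49,0,0,0]' 15 >/dev/null
python3 -c "
from h import *
sh()"
python3 -m pendant '[0.5,0,0,0,0,0,0,0.5,0,0,0,0,0,0,0.5,0,0,0,0,0,0,0.5,0,0,0,0,0,0,0.5,0,0,0,0,0,0,0.5,0,0,0,0,0,0]' 15
python3 -c "
from h import *
sh()"
python3 -m pendant '[0.5,-0.01,0,0,0,0,0,0.5,-0.01,0,0,0,0,0,0.5,-0.01,0,0,0,0,0]' 15 >/dev/null
python3 -c "
from h import *
sh()"
python3 -m pendant '[0.5,-0.01,0,0,0,0,0,0.5,-0.01,0,0,0,0,0,0.5,-0.01,0,0,0,0,0]' 15 >/dev/null
python3 -c "
from h import *
sh()"
```

```text
shelf xyz -0.0015 0.0878 0.0574 Fx,Fy,Fz [-0.5 -0.7  0.5]
clock: 62.75
tool_pos: [0.5655, 0.0068, 0.0603]
eef_rot: [0.597, 0.802, 0.001, 0.001]
contact_force: [-0.1, 1.2, 7.1]
opening: 0.632
finger_force: 15.0
shelf xyz 0.0007 0.0862 0.0603 Fx,Fy,Fz [0.2 1.1 7.1]
shelf xyz 0.0007 0.0861 0.0603 Fx,Fy,Fz [0.  3.3 6.1]
shelf xyz 0.0007 0.0861 0.0603 Fx,Fy,Fz [-1.8  5.8  6.4]
```

```bash
python3 -m pendant '[0.5,0.01,0,0,0,0,0,0.5,0.02,0,0,0,0,0,0.8,0.02,0,0,0,0,0,0.8,0.02,0,0,0,0,0,0.8,0.02,0,0,0,0,0,0.8,0.02,0,0,0,0,0,0.8,0.02,0,-0.2,0,0,0,0.8,0.02,0,-0.5,0,0,0,0.8,0.02,0,-0.5,0,0,0,0.8,0.02,0,-0.5,0,0,0]' >/dev/null
python3 -c "
from h import *
go(P(0,.150,.1325),P(-.000,.150,.0575))"
```

```text
t 64.35 pos [0.5652 0.006  0.1348] yaw 106.69 open 0.796 F [-0.1  0.1 -0.9] ff 0.0
-> [5.466e-01 6.770e-02 1.325e-01 1.066e+02] shift [0.43, -0.001, 0.016] turnz 0.001
-> [5.466e-01 6.770e-02 5.750e-02 1.066e+02] shift [0.0, 0.0, 0.5] turnz -0.0
```

```bash
python3 -m pendant '[0.8,0.43,0,0,0,0,0,0.8,0.43,0,0,0,0,0,0.8,0.43,0,0,0,0,0,0.8,0.43,0,0,0,0,0,0.8,0.43,0,0.2,0,0,0,0.8,0.43,0,0.4,0,0,0,0.8,0.43,0,0.51,0,0,0,0.8,0.43,0,0.51,0,0,0]' 15 >/dev/null
python3 -m pendant '[0.5,0,0,0,0,0,0,0.5,0,0,0,0,0,0,0.5,0,0,0,0,0,0,0.5,0,0,0,0,0,0,0.5,0,0,0,0,0,0,0.5,0,0,0,0,0,0,0.5,0,0,-0.03,0,0,0,0.5,0,0,-0.03,0,0,0]' 15 >/dev/null
python3 -c "
from h import *
sh()"
python3 -m pendant '[0.5,-0.02,0,0,0,0,0,0.5,-0.03,0,0,0,0,0,0.5,-0.03,0,0,0,0,0]' 15 >/dev/null
python3 -c "
from h import *
sh()"
python3 -m pendant '[0.5,-0.01,0,0,0,0,0,0.5,-0.015,0,0,0,0,0,0.5,-0.015,0,0,0,0,0]' 15 >/dev/null
python3 -c "
from h import *
sh()"
python3 -m pendant '[0.5,-0.01,0,0,0,0,0,0.5,-0.01,0,0,0,0,0,0.5,-0.01,0,0,0,0,0]' 15 >/dev/null
python3 -c "
from h import *
sh()"
```

```text
shelf xyz -0.0002 0.1506 0.0625 Fx,Fy,Fz [-0.5  0.2 -0.8]
shelf xyz -0.0006 0.1453 0.0619 Fx,Fy,Fz [ 0.3 -0.3 -1.3]
shelf xyz -0.0004 0.1435 0.0621 Fx,Fy,Fz [-0.1 -0.3 -0.6]
shelf xyz -0.0003 0.1421 0.0622 Fx,Fy,Fz [ 0.4  0.4 -1.1]
```

```bash
python3 -m pendant '[0.5,-0.007,0,0,0,0,0,0.5,-0.007,0,0,0,0,0,0.5,-0.007,0,0,0,0,0]' 15 >/dev/null
python3 -c "
from h import *
sh()"
python3 -m pendant '[0.5,-0.007,0,0,0,0,0,0.5,-0.007,0,0,0,0,0,0.5,-0.007,0,0,0,0,0]' 15 >/dev/null
python3 -c "
from h import *
sh()"
python3 -m pendant '[0.5,-0.007,0,0,0,0,0,0.5,-0.007,0,0,0,0,0,0.5,-0.007,0,0,0,0,0]' 15 >/dev/null
python3 -c "
from h import *
sh()"
```

```text
shelf xyz -0.0003 0.141 0.0622 Fx,Fy,Fz [0.6 0.  0.2]
shelf xyz -0.0003 0.14 0.0621 Fx,Fy,Fz [-0.6  0.2 -0.1]
shelf xyz -0.0003 0.1389 0.0622 Fx,Fy,Fz [ 0.6  0.2 -0.5]
```

```bash
python3 -m pendant '[0.5,-0.007,0,0,0,0,0,0.5,-0.007,0,0,0,0,0,0.5,-0.007,0,0,0,0,0]' 15 >/dev/null
python3 -c "
from h import *
sh()"
python3 -m pendant '[0.5,-0.007,0,0,0,0,0,0.5,-0.007,0,0,0,0,0,0.5,-0.007,0,0,0,0,0]' 15 >/dev/null
python3 - <<'E'
from h import *
from plant import r
sh()
e=r.snapshot('scene');np.savez('s15.npz',**e);g=row(e,p2=11)
E
```

```text
shelf xyz -0.0003 0.1379 0.0622 Fx,Fy,Fz [ 0.4 -0.3 -1. ]
shelf xyz -0.0002 0.1374 0.0622 Fx,Fy,Fz [ 0.   1.8 -0.4]
  shelf mm x 5.8 y 28.2 r 26.5
  shelf mm x 4.8 y 83.2 r 26.5
  shelf mm x -1.8 y 141.8 r 28.1
  shelf mm x 1.2 y 220.8 r 28.1
```

```bash
python3 -m pendant '[0.5,0,0,0.015,0,0,0,0.5,0,0,0.03,0,0,0,0.5,0,0,0.03,0,0,0,0.8,0,0,0.03,0,0,0,0.8,0,0,0.03,0,0,0,0.8,0,0,0.03,0,0,0,0.8,0,0,0.03,0,0,0,0.8,0,0,-0.2,0,0,0,0.8,0,0,-0.47,0,0,0,0.8,0,0,-0.47,0,0,0,0.8,0,0,-0.47,0,0,0]' 15 >/dev/null
python3 -m pendant '[0.8,0.57,0,0,0,0,0,0.8,0.57,0,0,0,0,0,0.8,0.57,0,0,0,0,0,0.8,0.57,0,0,0,0,0]' >/dev/null
python3 -c "
from h import *
sh();go(P(0,.222,.0575))"
```

```text
shelf xyz -0.0014 0.2229 0.1315 Fx,Fy,Fz [-1.1 -0.4 -0.2]
t 69.9 pos [0.5245 0.1372 0.1315] yaw 106.85 open 0.802 F [-0.9 -0.7 -0.2] ff 0.0
-> [5.261e-01 1.367e-01 5.750e-02 1.066e+02] shift [-0.006, 0.009, 0.493] turnz 0.0028
```

```bash
python3 -m pendant '[0.8,-0.006,0.009,0.2,0,0,0.002,0.8,-0.006,0.009,0.4,0,0,0.002,0.8,-0.006,0.009,0.495,0,0,0.002,0.8,-0.006,0.009,0.495,0,0,0.002,0.5,-0.006,0.009,0.495,0,0,0.002,0.5,-0.006,0.009,0.495,0,0,0.002,0.5,-0.006,0.009,0.495,0,0,0.002,0.5,-0.006,0.009,0.495,0,0,0.002,0.5,-0.006,0.009,0.495,0,0,0.002,0.5,-0.006,0.009,0.465,0,0,0.002,0.5,-0.006,0.009,0.465,0,0,0.002]' 15 >/dev/null
python3 -c "
from h import *
sh()"
python3 -m pendant '[0.5,-0.05,0,0,0,0,0,0.5,-0.1,0,0,0,0,0,0.5,-0.13,0,0,0,0,0,0.5,-0.13,0,0,0,0,0]' 15 >/dev/null
python3 -c "
from h import *
sh()"
python3 -m pendant '[0.5,-0.01,0,0,0,0,0,0.5,-0.015,0,0,0,0,0,0.5,-0.015,0,0,0,0,0]' 15 >/dev/null
python3 -c "
from h import *
sh()"
python3 -m pendant '[0.5,-0.01,0,0,0,0,0,0.5,-0.015,0,0,0,0,0,0.5,-0.015,0,0,0,0,0]' 15 >/dev/null
python3 -c "
from h import *
sh()"
```

```text
shelf xyz 0.001 0.2216 0.0634 Fx,Fy,Fz [ 0.4  1.2 -0. ]
shelf xyz 0.0005 0.2003 0.0626 Fx,Fy,Fz [ 0.  -0.2 -0.8]
shelf xyz 0.0009 0.1999 0.0629 Fx,Fy,Fz [-0.1  0.2 -0.8]
shelf xyz 0.0008 0.1974 0.0629 Fx,Fy,Fz [-0.1 -0.1 -0.6]
```

```bash
python3 -m pendant '[0.5,-0.007,0,0,0,0,0,0.5,-0.007,0,0,0,0,0,0.5,-0.007,0,0,0,0,0]' 15 >/dev/null
python3 -c "
from h import *
sh()"
python3 -m pendant '[0.5,-0.007,0,0,0,0,0,0.5,-0.007,0,0,0,0,0,0.5,-0.007,0,0,0,0,0]' 15 >/dev/null
python3 -c "
from h import *
sh()"
python3 -m pendant '[0.5,-0.007,0,0,0,0,0,0.5,-0.007,0,0,0,0,0,0.5,-0.007,0,0,0,0,0]' 15 >/dev/null
python3 -c "
from h import *
sh()"
```

```text
shelf xyz 0.0009 0.1964 0.0629 Fx,Fy,Fz [-0.2 -0.6 -0.1]
shelf xyz 0.0008 0.1954 0.0629 Fx,Fy,Fz [-0.2 -0.6 -1.6]
shelf xyz 0.0008 0.1943 0.0629 Fx,Fy,Fz [ 0.8 -0.8 -1.7]
```

```bash
python3 -m pendant '[0.5,-0.006,0,0,0,0,0,0.5,-0.006,0,0,0,0,0,0.5,-0.006,0,0,0,0,0]' 15 >/dev/null
python3 -c "
from h import *
sh()"
python3 -m pendant '[0.5,-0.006,0,0,0,0,0,0.5,-0.006,0,0,0,0,0,0.5,-0.006,0,0,0,0,0]' 15 >/dev/null
python3 - <<'E'
from h import *
from plant import r
sh()
e=r.snapshot('scene');np.savez('s16.npz',**e);g=row(e,p2=11)
E
```

```text
shelf xyz 0.0008 0.1934 0.0629 Fx,Fy,Fz [-0.   0.5 -0.7]
shelf xyz 0.0008 0.1925 0.0629 Fx,Fy,Fz [ 1.   0.1 -1.2]
  shelf mm x 5.2 y 28.8 r 26.5
  shelf mm x 4.2 y 84.2 r 26.5
  shelf mm x 3.2 y 140.8 r 26.5
  shelf mm x 0.2 y 200.8 r 28.7
```

```bash
python3 -m pendant '[0.5,-0.006,0,0,0,0,0,0.5,-0.006,0,0,0,0,0,0.5,-0.006,0,0,0,0,0]' 15 >/dev/null
python3 -c "
from h import *
sh()"
python3 -m pendant '[0.5,-0.006,0,0,0,0,0,0.5,-0.006,0,0,0,0,0,0.5,-0.006,0,0,0,0,0]' 15 >/dev/null
python3 -c "
from h import *
sh()"
python3 -m pendant '[0.5,-0.006,0,0,0,0,0,0.5,-0.006,0,0,0,0,0,0.5,-0.006,0,0,0,0,0]' 15 >/dev/null
python3 -c "
from h import *
sh()"
```

```text
shelf xyz 0.0008 0.1916 0.0629 Fx,Fy,Fz [ 0.5 -0.7 -0.2]
shelf xyz 0.0008 0.1907 0.0629 Fx,Fy,Fz [ 0.4  0.6 -0.7]
shelf xyz 0.0008 0.1898 0.0629 Fx,Fy,Fz [-0.2  0.3 -0.3]
```

```bash
python3 -m pendant '[0.5,-0.006,0,0,0,0,0,0.5,-0.006,0,0,0,0,0,0.5,-0.006,0,0,0,0,0]' 15 >/dev/null
python3 -c "
from h import *
sh()"
python3 -m pendant '[0.5,-0.006,0,0,0,0,0,0.5,-0.006,0,0,0,0,0,0.5,-0.006,0,0,0,0,0]' 15 >/dev/null
python3 - <<'E'
from h import *
from plant import r
sh()
e=r.snapshot('scene');np.savez('s17.npz',**e);g=row(e,p2=11)
E
```

```text
shelf xyz 0.0009 0.1896 0.0629 Fx,Fy,Fz [ 0.2  1.5 -1.5]
shelf xyz 0.0011 0.1894 0.063 Fx,Fy,Fz [ 0.6  5.1 -2.2]
  shelf mm x 5.8 y 29.2 r 26.5
  shelf mm x 3.2 y 83.8 r 27.0
  shelf mm x 2.8 y 141.2 r 26.5
  shelf mm x -0.2 y 198.2 r 28.7
```

Contact at 5 N; release it and go for the jar (around y = 293 mm).

```bash
python3 -m pendant '[0.5,0.006,0,0.015,0,0,0,0.5,0.006,0,0.033,0,0,0,0.5,0.006,0,0.033,0,0,0,0.8,0.006,0,0.033,0,0,0,0.8,0.006,0,0.033,0,0,0,0.8,0.006,0,0.033,0,0,0,0.8,0.006,0,0.033,0,0,0,0.8,0.006,0,-0.2,0,0,0,0.8,0.006,0,-0.47,0,0,0,0.8,0.006,0,-0.47,0,0,0,0.8,0.006,0,-0.47,0,0,0]' 15 >/dev/null
python3 -m pendant '[0.8,0.69,0,0,0,0,0,0.8,0.69,0,0,0,0,0,0.8,0.69,0,0,0,0,0,0.8,0.69,0,0,0,0,0]' >/dev/null
python3 -c "
from h import *
sh();go(P(0.001,.2925,.0575))"
```

```text
shelf xyz -0.0 0.2941 0.1323 Fx,Fy,Fz [ 0.4 -0.8 -1.1]
t 76.6 pos [0.5055 0.2058 0.1323] yaw 106.77 open 0.802 F [ 0.7 -0.6 -1.1] ff 0.0
-> [5.069e-01 2.046e-01 5.750e-02 1.066e+02] shift [-0.01, 0.007, 0.498] turnz 0.0019
```

```bash
python3 -m pendant '[0.8,-0.01,0.007,0.2,0,0,0.002,0.8,-0.01,0.007,0.4,0,0,0.002,0.8,-0.01,0.007,0.498,0,0,0.002,0.8,-0.01,0.007,0.498,0,0,0.002,0.5,-0.01,0.007,0.498,0,0,0.002,0.5,-0.01,0.007,0.498,0,0,0.002,0.5,-0.01,0.007,0.498,0,0,0.002,0.5,-0.01,0.007,0.498,0,0,0.002,0.5,-0.01,0.007,0.498,0,0,0.002,0.5,-0.01,0.007,0.468,0,0,0.002,0.5,-0.01,0.007,0.468,0,0,0.002]' 20 >/dev/null
python3 -c "
from h import *
sh()"
python3 -m pendant '[0.5,-0.05,0,0,0,0,0,0.5,-0.1,0,0,0,0,0,0.5,-0.15,0,0,0,0,0,0.5,-0.2,0,0,0,0,0,0.5,-0.22,0,0,0,0,0,0.5,-0.22,0,0,0,0,0]' 20 >/dev/null
python3 -c "
from h import *
sh()"
python3 -m pendant '[0.5,-0.01,0,0,0,0,0,0.5,-0.01,0,0,0,0,0,0.5,-0.01,0,0,0,0,0]' 20 >/dev/null
python3 -c "
from h import *
sh()"
python3 -m pendant '[0.5,-0.007,0,0,0,0,0,0.5,-0.007,0,0,0,0,0,0.5,-0.007,0,0,0,0,0]' 20 >/dev/null
python3 -c "
from h import *
sh()"
```

```text
shelf xyz 0.0023 0.2911 0.0638 Fx,Fy,Fz [ 0.3 -1.  -1.6]
shelf xyz 0.0018 0.257 0.0631 Fx,Fy,Fz [ 0.2 -0.  -1.7]
shelf xyz 0.0019 0.2568 0.0632 Fx,Fy,Fz [ 0.3 -0.2 -1.6]
shelf xyz 0.0018 0.2554 0.0632 Fx,Fy,Fz [-1.1  0.  -1.4]
```

Shift the jar 1 mm toward x = 0 as well, and creep on in small steps.

```bash
python3 -m pendant '[0.5,-0.006,-0.008,0,0,0,0,0.5,-0.006,-0.008,0,0,0,0,0.5,-0.006,-0.008,0,0,0,0]' 20 >/dev/null
python3 -c "
from h import *
sh()"
python3 -m pendant '[0.5,-0.006,0,0,0,0,0,0.5,-0.006,0,0,0,0,0,0.5,-0.006,0,0,0,0,0]' 20 >/dev/null
python3 -c "
from h import *
sh()"
python3 -m pendant '[0.5,-0.006,0,0,0,0,0,0.5,-0.006,0,0,0,0,0,0.5,-0.006,0,0,0,0,0]' 20 >/dev/null
python3 -c "
from h import *
sh()"
```

```text
shelf xyz 0.0006 0.2545 0.0632 Fx,Fy,Fz [ 0.7 -0.8 -1.5]
shelf xyz 0.0007 0.2536 0.0632 Fx,Fy,Fz [-0.3  0.2 -0.9]
shelf xyz 0.0006 0.2527 0.0632 Fx,Fy,Fz [ 0.2  0.2 -1.5]
```

```bash
python3 -m pendant '[0.5,-0.006,0,0,0,0,0,0.5,-0.006,0,0,0,0,0,0.5,-0.006,0,0,0,0,0]' 20 >/dev/null
python3 -c "
from h import *
sh()"
python3 -m pendant '[0.5,-0.006,0,0,0,0,0,0.5,-0.006,0,0,0,0,0,0.5,-0.006,0,0,0,0,0]' 20 >/dev/null
python3 - <<'E'
from h import *
from plant import r
sh()
e=r.snapshot('scene');np.savez('s18.npz',**e);g=row(e,p2=11)
E
```

```text
shelf xyz 0.0006 0.2517 0.0632 Fx,Fy,Fz [-0.5  0.4 -0.7]
shelf xyz 0.0006 0.2509 0.0632 Fx,Fy,Fz [ 0.4  0.  -0.8]
  shelf mm x 3.2 y 27.8 r 28.7
  shelf mm x 1.8 y 83.8 r 28.1
  shelf mm x 3.2 y 138.8 r 26.5
  shelf mm x 3.2 y 198.2 r 26.4
  shelf mm x -1.2 y 259.2 r 26.5
```

```bash
python3 -m pendant '[0.5,-0.005,0,0,0,0,0,0.5,-0.005,0,0,0,0,0,0.5,-0.005,0,0,0,0,0]' 20 >/dev/null
python3 -c "
from h import *
sh()"
python3 -m pendant '[0.5,-0.005,0,0,0,0,0,0.5,-0.005,0,0,0,0,0,0.5,-0.005,0,0,0,0,0]' 20 >/dev/null
python3 -c "
from h import *
sh()"
```

```text
shelf xyz 0.0007 0.2507 0.0633 Fx,Fy,Fz [-0.   1.8 -0.9]
shelf xyz 0.0008 0.2505 0.0633 Fx,Fy,Fz [-0.2  3.9 -0.1]
```

Contact. Release, withdraw, and check with both cameras.

```bash
python3 -m pendant '[0.5,0.006,0,0.015,0,0,0,0.5,0.006,0,0.036,0,0,0,0.5,0.006,0,0.036,0,0,0,0.8,0.006,0,0.036,0,0,0,0.8,0.006,0,0.036,0,0,0,0.8,0.006,0,0.036,0,0,0,0.8,0.006,0,0.036,0,0,0,0.8,0.006,0,-0.2,0,0,0,0.8,0.006,0,-0.6,0,0,0,0.8,0.006,0,-0.9,0,0,0,0.8,0.006,0,-0.9,0,0,0]' >/dev/null
python3 -m pendant '[0.8,-1,0,0,0,0,0,0.8,-1,0,0,0,0,0,0.8,-1,0,0,0,0,0,0.8,-1,0,0,0,0,0]' >/dev/null
python3 -m pendant '[0.8,-1,0,0,0,0,0,0.8,-1,0,0,0,0,0,0.8,-1,0,0,0,0,0,0.8,-1,0,0,0,0,0]' >/dev/null
python3 -m pendant '[0.8,-1,0,0,0,0,0,0.8,-1,0,0,0,0,0,0.8,-1,0,0,0,0,0,0.8,-1,0,0,0,0,0]' >/dev/null
python3 - <<'E'
from h import *
from plant import r
d=r.snapshot('top');np.savez('t20.npz',**d);e=r.snapshot('scene');np.savez('s20.npz',**e)
print('top');row(d);print('scene');row(e);print('top jar');row(d,.096);seam(d);go()
a=cv2.resize(d['img'][115:245,55:270,::-1],None,fx=2.2,fy=2.2,interpolation=cv2.INTER_CUBIC)
b=cv2.resize(e['img'][90:260,240:490,::-1],(a.shape[1],int(170*a.shape[1]/250)),interpolation=cv2.INTER_CUBIC)[:300]
cv2.imwrite('pics/f20.png',np.vstack([a,b]))
E
```

```text
top
  shelf mm x 2.2 y 31.2 r 26.5
  shelf mm x -1.8 y 85.2 r 28.7
  shelf mm x -7.2 y 140.8 r 26.5
  shelf mm x -0.2 y 196.8 r 28.1
  shelf mm x -0.8 y 252.2 r 27.6
scene
  shelf mm x 5.2 y 29.8 r 26.5
  shelf mm x -1.8 y 83.2 r 28.1
  shelf mm x -1.8 y 138.8 r 27.0
  shelf mm x 3.8 y 193.8 r 26.5
  shelf mm x 0.2 y 255.8 r 27.0
top jar
  shelf mm x 2.8 y 28.8 r 28.7
  shelf mm x -5.2 y 85.8 r 26.4
  shelf mm x -7.8 y 141.2 r 26.5
  shelf mm x -7.2 y 195.2 r 28.1
  shelf mm x 1.8 y 254.8 r 27.0
sec up x at seam 0.0691 slope deg -0.08 22
sh up x at seam 0.0703 slope deg -0.07 54
sec lo x at seam -0.0703 slope deg -0.37 47
sh lo x at seam -0.0699 slope deg -0.3 45
t 83.45 pos [ 0.6447 -0.268   0.1967] yaw 106.23 open 0.799 F [ 0.1  0.9 -0.1] ff 0.0
```

View pics/f20.png

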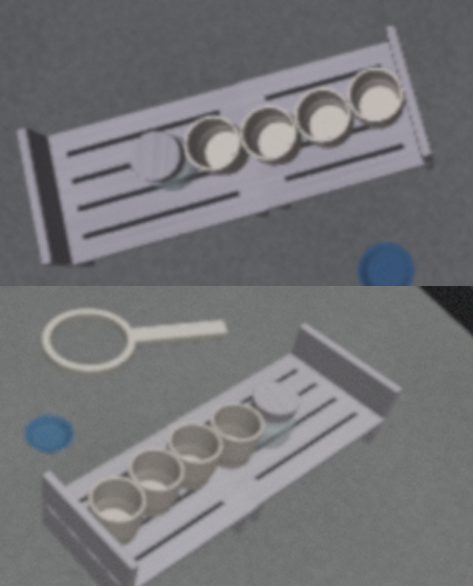

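```bash
python3 -c "
from h import *
go(P(0.000,.085,.17),P(0,.085,.0575))"
```

```text
t 83.45 pos [ 0.6447 -0.268   0.1967] yaw 106.23 open 0.799 F [ 0.1  0.9 -0.1] ff 0.0
-> [5.652e-01 5.500e-03 1.700e-01 1.066e+02] shift [1.899, 0.001, 0.178] turnz -0.0041
-> [5.652e-01 5.500e-03 5.750e-02 1.066e+02] shift [0.0, 0.0, 0.75] turnz -0.0
```

```bash
python3 -m pendant '[0.85,0.95,0,0,0,0,0,0.85,0.95,0,0,0,0,0,0.85,0.95,0,0,0,0,0,0.85,0.95,0,0,0,0,0]' >/dev/null
python3 -m pendant '[0.85,0.95,0,0.18,0,0,-0.004,0.85,0.95,0,0.18,0,0,-0.004,0.85,0.95,0,0.18,0,0,-0.004,0.85,0.95,0,0.18,0,0,-0.004,0.85,0.95,0,0.18,0,0,-0.004,0.85,0.95,0,0.18,0,0,-0.004]' >/dev/null
python3 -c "
from h import *
sh();go(P(0,.085,.058))"
```

```text
shelf xyz -0.0003 0.0847 0.1711 Fx,Fy,Fz [ 0.4  0.1 -0.1]
t 84.45 pos [0.565  0.005  0.1711] yaw 106.69 open 0.851 F [ 0.3  0.2 -0.1] ff 0.0
-> [5.652e-01 5.500e-03 5.800e-02 1.066e+02] shift [0.002, 0.002, 0.754] turnz 0.001
```

```bash
python3 -m pendant '[0.85,0.002,0.002,0.3,0,0,0,0.85,0.002,0.002,0.6,0,0,0,0.85,0.002,0.002,0.75,0,0,0,0.85,0.002,0.002,0.75,0,0,0,0.85,0.002,0.002,0.75,0,0,0,0.5,0.002,0.002,0.75,0,0,0,0.5,0.002,0.002,0.75,0,0,0,0.5,0.002,0.002,0.75,0,0,0,0.5,0.002,0.002,0.75,0,0,0,0.5,0.002,0.002,0.75,0,0,0,0.5,0.002,0.002,0.75,0,0,0]' 10 
python3 -c "
from h import *
sh()"
python3 -m pendant '[0.75,0,0,0,0,0,0,0.75,0,0,0,0,0,0,0.75,0,0,0,0,0,0,0.75,0,0,0,0,0,0,0.8,0,0,-0.2,0,0,0,0.8,0,0,-0.5,0,0,0,0.8,0,0,-0.5,0,0,0,0.8,0,0,-0.5,0,0,0]' >/dev/null
python3 -c "
from h import *
sh();go(P(0,.1405,.133),P(0,.1405,.058))"
```

```text
clock: 85.55
tool_pos: [0.5656, 0.0058, 0.06]
eef_rot: [0.597, 0.802, 0.0, 0.001]
contact_force: [-0.8, -1.9, 7.2]
opening: 0.63
finger_force: 10.0
shelf xyz 0.0005 0.0852 0.06 Fx,Fy,Fz [-1.3 -1.6  7.2]
shelf xyz 0.0007 0.0854 0.1344 Fx,Fy,Fz [-0.3  1.  -0.2]
t 86.35 pos [0.5658 0.006  0.1344] yaw 106.7 open 0.798 F [-0.5  0.9 -0.2] ff 0.0
-> [5.494e-01 5.860e-02 1.330e-01 1.066e+02] shift [0.367, -0.004, 0.01] turnz 0.0011
-> [5.494e-01 5.860e-02 5.800e-02 1.066e+02] shift [0.0, 0.0, 0.5] turnz -0.0
```

```bash
python3 -m pendant '[0.85,0.367,-0.004,0,0,0,0,0.85,0.367,-0.004,0,0,0,0,0.85,0.367,-0.004,0,0,0,0,0.85,0.367,-0.004,0.3,0,0,0,0.85,0.367,-0.004,0.5,0,0,0,0.85,0.367,-0.004,0.5,0,0,0,0.5,0.367,-0.004,0.5,0,0,0,0.5,0.367,-0.004,0.5,0,0,0,0.5,0.367,-0.004,0.5,0,0,0,0.5,0.367,-0.004,0.5,0,0,0,0.5,0.367,-0.004,0.5,0,0,0,0.5,0.367,-0.004,0.5,0,0,0]' 10 
python3 -c "
from h import *
sh()"
python3 -m pendant '[0.75,0,0,0,0,0,0,0.75,0,0,0,0,0,0,0.75,0,0,0,0,0,0,0.75,0,0,0,0,0,0,0.8,0,0,-0.2,0,0,0,0.8,0,0,-0.5,0,0,0,0.8,0,0,-0.9,0,0,0,0.8,0,0,-0.9,0,0,0]' >/dev/null
python3 -m pendant '[0.8,-1,0,0,0,0,0,0.8,-1,0,0,0,0,0,0.8,-1,0,0,0,0,0,0.8,-1,0,0,0,0,0]' >/dev/null
python3 -m pendant '[0.8,-1,0,0,0,0,0,0.8,-1,0,0,0,0,0,0.8,-1,0,0,0,0,0,0.8,-1,0,0,0,0,0]' >/dev/null
python3 -m pendant '[0.8,-0.6,0,0,0,0,0,0.8,-0.6,0,0,0,0,0,0.8,-0.6,0,0,0,0,0,0.8,-0.6,0,0,0,0,0]' >/dev/null
cat >> h.py <<'E'
def rims(d,x0=120,x1=270,y0=120,y1=240):
    # outer silhouettes: bright warm cup pixels vs lavender deck -> row width profile
    hsv=cv2.cvtColor(d['img'],cv2.COLOR_RGB2LAB).astype(int);b=hsv[:,:,2]
    return b
E
python3 - <<'E'
from h import *
from plant import r
d=r.snapshot('top');np.savez('t21.npz',**d);e=r.snapshot('scene');np.savez('s21.npz',**e)
for n,i in(('t12',dict(np.load('t12.npz'))),('t20',dict(np.load('t20.npz'))),('t21',d)):
    # warm (cup) pixels rectified on rim plane: extent in x per cup
    q=np.array([[-.06,-.01],[.06,-.01],[.06,.36],[-.06,.36]]);W=np.c_[SO+q[:,:1]*SX+q[:,1:]*SY,np.full(4,.092)]
    H=cv2.getPerspectiveTransform(proj(i,W).astype(np.float32),np.float32([[0,0],[240,0],[240,740],[0,740]]))
    L=cv2.cvtColor(cv2.warpPerspective(i['img'],H,(240,740),flags=cv2.INTER_CUBIC),cv2.COLOR_RGB2LAB)[:,:,2]
    m=cv2.morphologyEx((L>126).astype(np.uint8),cv2.MORPH_OPEN,np.ones((5,5)))
    out=[]
    for y in(28.5,84.5,140.5,196.5):
        s=m[int(2*(y+10))-8:int(2*(y+10))+8];c=np.where(s.sum(0)>8)[0]
        out.append((c.min()/2-60,c.max()/2-60) if len(c) else None)
    ys=np.where(m.sum(1)>6)[0];print(n,out,'y',ys.min()/2-10,ys.max()/2-10)
print('scene');row(e);print('top');row(d);go()
E
```

```text
clock: 87.55
tool_pos: [0.5496, 0.0585, 0.0599]
eef_rot: [0.597, 0.802, 0.0, 0.001]
contact_force: [-0.4, -1.4, 6.0]
opening: 0.633
finger_force: 10.0
shelf xyz 0.0002 0.1403 0.0599 Fx,Fy,Fz [-0.8 -1.2  6. ]
t12 [(np.float64(-34.0), np.float64(29.0)), (np.float64(-33.5), np.float64(29.5)), (np.float64(-33.0), np.float64(28.0)), (np.float64(-33.0), np.float64(28.5))] y 1.0 359.0
t20 [(np.float64(-32.0), np.float64(30.5)), (np.float64(-37.0), np.float64(25.5)), (np.float64(-39.0), np.float64(21.5)), (np.float64(-33.5), np.float64(27.5))] y 1.5 359.5
t21 [(np.float64(-30.5), np.float64(32.0)), (np.float64(-31.5), np.float64(30.0)), (np.float64(-33.5), np.float64(27.5)), (np.float64(-32.0), np.float64(29.0))] y 1.5 226.5
scene
  shelf mm x 5.8 y 27.8 r 28.1
  shelf mm x 2.8 y 83.8 r 28.7
  shelf mm x 3.2 y 137.2 r 27.0
  shelf mm x 4.2 y 197.2 r 26.5
  shelf mm x 4.8 y 242.2 r 26.3
top
  shelf mm x 4.8 y 30.2 r 27.6
  shelf mm x 1.2 y 85.2 r 26.5
  shelf mm x -1.2 y 140.8 r 26.5
  shelf mm x 1.8 y 197.8 r 28.1
  shelf mm x -0.2 y 252.8 r 27.6
t 89.65 pos [ 0.661  -0.3123  0.1933] yaw 106.87 open 0.803 F [-0.7  0.8  0.1] ff 0.0
```

```bash
python3 -c "
from plant import r
print(r.finish_job())"
```

```text
the job is handed in; nothing more can be done
None
```

The job is handed in: the section was closed up flush before anything went on the shelf, and the four cups stand in a row from the end stop with the jar last. Two cups shifted about 20 mm sideways while I was pushing the jar in; I put them back, and the last check showed the cups within about 3 mm of a straight line with gaps of 1 mm or less.

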